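# Set up a strap clamp over a block for drilling

### The arm

A 6-joint arm with a two-finger parallel gripper is mounted at the origin on a cart in front of the work surface, level with it; the furniture and walls round the work are solid. World frame = base frame: x ahead of the robot, y to its left, z up, the work surface at z = 0. Lengths are in m, angles in rad, forces in N, time in s.
With the tool pointing down it reaches from about 0.325 to 0.925 m from the base axis. Payload 3.1 kg.
Tool frame: the origin (TCP) lies at the very end of the fingers, on their centre line; the grasp point (between the pads) lies 19 mm behind it; z points along the fingers, y is the direction in which the jaws open and shut (so a half turn about z gives the same grasp; the last joint's range is limited). The gripper opens to 85 mm and grips with 20 to 120 N. Pads are 22 mm wide; open, the fingers measure 114 mm over their backs; the gripper's body (76 mm by 85 mm) begins 54 mm behind the grasp point. The pads swing forward as they close: fully open they stand 13 mm farther back than shut.
Start: joints at [-1.449, 0.217, 1.613, -0, 1.311, -0.112], TCP at [0.145, -0.608, 0.231] pointing down, gripper open.
Joint ranges: [-2.75, 2.75], [-0.78, 2.1], [0.31, 2.55], [-1.13, 4.27], [0.13, 2.63], [-2.58, 2.58]. Speed limits (rad/s): [2.79, 2.79, 3.14, 3.14, 3.14, 3.14].

### API

Orientations are given as a unit quaternion [w, x, y, z].
In Python, from rig import status, cams, sign_off gives the robot as it stands.
- The arm moves only by the shell command python3 -m jog 'ROWS'. ROWS is JSON, a list of rows, each an object with "travel": the shift along the tool's x, y, z in mm, a list of three; "angular": the turn, a rotation vector about the tool's x, y, z in rad, a list of three; "fingers": the closure, from -1 (fully open) to 1 (shut). In form: [{"travel": [dx, dy, dz], "angular": [wx, wy, wz], "fingers": fingers}, ...]. A call has exactly 5 rows; each row shifts and turns the commanded pose from where the row before left it, along the tool's axes as they then stand; what a row does not reach is not made up. A row lasts 1/8 s, in which the tool goes at most 62.5 mm and 10.7 degrees, less where a joint would pass 70% of its speed; a pose out of reach is approached as far as the arm can. A call with a gripper value outside its range is refused whole. The fingers move at their own pace and stop on an object; the grip force is fixed at half the most. Time passes only in rows, so rows that do not move let the fingers close, or fill a call up. It gives the time, the measured TCP pose, the force and the opening at its end, in the units of the state.
- status.get_obs(): the state, without advancing time (a new reading comes with each control period).
- cams.grab_frame(name): name is "scene" or "side" or "wrist"; returns a dict with "image" (420x560x3 uint8, red, green, blue), "z_map" (420x560 float32, m along the optical axis (not along the pixel's ray), 0 where there is no reading), "K" (3x3 intrinsics, pixels), "k1" (the pictures are not rectified: a ray, as slopes to the right and down, at radius r is drawn at 1 + k1 r^2 times it, then the intrinsics apply), "eye" and "orientation" of the camera in the world. Camera axes: x right, y down, z forward; pixel columns grow to the right and rows downward; lengths in m; the calibration is good to about 2 mm. A picture is of the moment at which its call begins.
- sign_off(): hands the job in, once; it reports no verdict.
The state is a dict: "time_s": time; "joint_positions": joint angles; "qvel": joint speeds; "tau": joint torques, N m; "tcp_pos": TCP position; "tool_rot": TCP orientation; "wrist_force": force on the tool from outside, world axes, zero at the start; "ft_torque": the same for the moment, N m; "width": finger opening in m.
Only numpy, scipy, OpenCV 4.12 (cv2) and the standard library are available. Lean on these libraries where they do the work, as an engineer would, in place of code of your own. Each camera call takes 0.05 s, during which the arm holds its last target.

### The job

Set up the strap clamp on the drilling base plate, ready for the nut: set the square block on the plate, squarely up to the narrower end stop (the one nearer the stud), and lay the two flat pine offcuts one on the other up to the wider stop as packing, both in line with the stud (a gap of 5 to 10 mm at the stops does no harm). Then lower the slotted strap over the stud so that it bridges block and packing, level and resting on both, and last drop the washer over the stud onto the strap. Leave the oak offcut, the jar and the nut where they are.

Things in the scene. Friction and masses are not known exactly. Their poses are not given: they have to be found in the camera images.
- base_plate: fixed steel plate 276 x 110 x 12 mm (x -116 to 160), any heading; origin at the bench top on the axis of its upright 12 mm stud; x along the plate. Stud's end 94 mm above the bench, last 8 mm tapered to 6 mm; foot nut 10 mm high, 23 mm wide. Low stop bars, 12 mm high, centred on y = 0: 50 mm wide with inner face at x = -97 (block end), 60 mm wide with inner face at x = +141 (packing end)
- block_mid (a point): square block, the workpiece: wood, 50 x 70 mm and 50 mm high, standing on the bench; the point is its centre, y along its 70 mm length. On the plate its 70 mm length lies along the plate, its 50 mm end against the 50 mm stop, so its centre is then at x = -62 mm of the plate
- pine_a_mid (a point): one of two like flat pine offcuts, 60 x 110 mm and 25 mm thick, lying flat; the point is its centre, y along its 110 mm length. The two together are as high as the block; either may lie below. On the plate their 110 mm length lies along the plate, their 60 mm end against the 60 mm stop, so their centres are then at x = +86 mm of the plate
- pine_b_mid (a point): the other flat pine offcut, the same 60 x 110 x 25 mm; the point is its centre, y along its 110 mm length
- strap_mid (a point): steel clamp strap: flat dark bar 116 x 40 mm, 12 mm thick, with a lengthwise slot 44 x 18 mm through its middle, lying flat; 0.28 kg. The point is its centre (in the slot), x along its length, either end and face alike. In place its slot is over the stud and each end rests about 30 mm on block and packing
- washer_mid (a point): thick plain steel washer, 40 mm across, 8 mm thick, hole 17 mm, lying flat; the point is its centre
- oak_mid (a point): bystander: long narrow oak offcut 45 x 150 mm, 30 mm thick, lying flat behind the vice; the point is its centre, y along its length
- jar_mid (a point): bystander: closed jar of brass screws, 58 mm diameter, 75 mm high; the point is on its axis, 36 mm up
- nut_mid (a point): bystander: hexagon collar nut, 25 mm across its collar, 18 mm high, for later; the point is its centre
Not all that is in view belongs to the job. Leave any purple look-alike of the part that bears block_mid alone.

How it is judged:
On the way, in this order (a step that is already met when the one before it is completed fails the run):
1. the block stands up to the narrower stop and the two pine offcuts lie stacked up to the wider stop, all in line with the stud and let go (x of block_mid in the frame of base_plate between -0.065 and -0.047 m and y of block_mid in the frame of base_plate between -0.01 and 0.01 m and z of block_mid in the frame of base_plate between 0.033 and 0.041 m and angle between block_mid's own z axis and vertical below 0.05 rad and angle between the y axis of block_mid and the x axis of base_plate, either way round below 0.14 rad and ((x of pine_a_mid in the frame of base_plate between 0.071 and 0.089 m and y of pine_a_mid in the frame of base_plate between -0.01 and 0.01 m and z of pine_a_mid in the frame of base_plate between 0.0205 and 0.0285 m and angle between each of pine_a_mid, pine_b_mid's own z axis and vertical below 0.05 rad and angle between the y axis of each of pine_a_mid, pine_b_mid and the x axis of base_plate, either way round below 0.14 rad and x of pine_b_mid in the frame of base_plate between 0.071 and 0.101 m and y of pine_b_mid in the frame of base_plate between -0.01 and 0.01 m and z of pine_b_mid in the frame of base_plate between 0.0455 and 0.0535 m) or (x of pine_b_mid in the frame of base_plate between 0.071 and 0.089 m and y of pine_b_mid in the frame of base_plate between -0.01 and 0.01 m and z of pine_b_mid in the frame of base_plate between 0.0205 and 0.0285 m and angle between each of pine_b_mid, pine_a_mid's own z axis and vertical below 0.05 rad and angle between the y axis of each of pine_b_mid, pine_a_mid and the x axis of base_plate, either way round below 0.14 rad and x of pine_a_mid in the frame of base_plate between 0.071 and 0.101 m and y of pine_a_mid in the frame of base_plate between -0.01 and 0.01 m and z of pine_a_mid in the frame of base_plate between 0.0455 and 0.0535 m)) and contact force between the fingers and block below 0.1 N and contact force between the fingers and pine_a below 0.1 N and contact force between the fingers and pine_b below 0.1 N), for 0.2 s.
2. the strap lies level on block and packing with the stud through its slot, let go (x of strap_mid in the frame of base_plate between -0.012 and 0.016 m and y of strap_mid in the frame of base_plate between -0.006 and 0.006 m and z of strap_mid in the frame of base_plate between 0.064 and 0.072 m and angle between strap_mid's own z axis and vertical below 0.04 rad and angle between the x axis of strap_mid and the x axis of base_plate, either way round below 0.14 rad and contact force between strap and block above 0.2 N and (contact force between strap and pine_a above 0.2 N or contact force between strap and pine_b above 0.2 N) and contact force between the fingers and strap below 0.1 N), for 0.2 s.
3. the washer lies over the stud, flat on the strap, let go (x of washer_mid in the frame of base_plate between -0.004 and 0.004 m and y of washer_mid in the frame of base_plate between -0.004 and 0.004 m and z of washer_mid in the frame of base_plate between 0.074 and 0.082 m and angle between washer_mid's own z axis and vertical below 0.08 rad and contact force between washer and strap above 0.1 N and contact force between the fingers and washer below 0.1 N), for 0.2 s.
At the end, for the whole second after the job is handed in: Block and both stacked pine offcuts within 15 mm of their stops, 10 mm of the stud's line and 8 degrees of square; strap over the stud, centred within 12 mm, level within 2.3 degrees, square within 8, resting on block and packing; washer round the stud flat on the strap; all let go, at rest (all of step 1 and all of step 2 and all of step 3 and linear speed of each of block, pine_a, pine_b, strap, washer below 0.01 m/s); the robot touches nothing.
It fails at once if the oak offcut was moved more than 3 cm (distance of oak_mid from where it was at the start of the episode above 0.03 m).
It fails at once if the jar was moved more than 3 cm (distance of jar_mid from where it was at the start of the episode above 0.03 m).
It fails at once if the nut was moved more than 3 cm (distance of nut_mid from where it was at the start of the episode above 0.03 m).
It also fails if it takes over 141 s, if anything falls off the work surface, if the arm or the gripper's body presses on something with over 40 N, if the wrist force passes 120 N, or if a joint passes its speed limit or range.

## Working session

There is one attempt and no reset: what is moved stays moved. The work goes in short steps, Python scripts to look and compute and a shell command to move; the robot and the scene stay as the last step left them, time stands still between calls to the robot, and variables do not carry over. Pictures are saved under pics/ and viewed, and the job is handed in when it is done.

```bash
ls; mkdir -p pics
python3 - <<'E'
from rig import status,cams
import cv2
print(status.get_obs())
for n in ["scene","side","wrist"]:
    f=cams.grab_frame(n)
    cv2.imwrite(f"pics/{n}0.png",f["image"][:,:,::-1])
    print(n,f["K"],f["k1"],f["eye"],f["orientation"])
E
```

```text
pics
{'time_s': 0.0, 'joint_positions': array([-1.44917462e+00,  2.17759904e-01,  1.61496380e+00,  2.68791164e-05,
        1.31129397e+00, -1.12208833e-01]), 'qvel': array([-6.52437912e-04, -4.93031488e-04, -1.06601481e-03, -4.87017034e-05,
       -2.08292599e-03,  1.62205845e-03]), 'tau': array([-6.40001035e-04, -3.96845162e+01, -3.03855515e+01, -3.46167089e-04,
        9.60894395e-03,  4.35913599e-07]), 'tcp_pos': array([ 0.14473867, -0.60715734,  0.22994922]), 'tool_rot': array([-1.21256000e-03,  9.93172866e-01,  1.16645569e-01,  7.27864580e-06]), 'wrist_force': array([-0.08156209,  0.16254241,  0.46359649]), 'ft_torque': array([-0.01393032, -0.02048524, -0.02304891]), 'width': 0.08534989667318903}
scene [[546.47472627   0.         277.71951508]
 [  0.         546.47472627 222.05432396]
 [  0.           0.           1.        ]] -0.07970737196407612 [-0.55425091 -0.90776904  1.26586063] [-0.37818957  0.8248655  -0.38214147  0.17474969]
side [[508.72741117   0.         285.58153693]
 [  0.         508.72741117 208.65325711]
 [  0.           0.           1.        ]] 0.027262069580739897 [-0.20138729  1.26532618  0.79036291] [ 0.13062118 -0.21585123  0.8228733  -0.5091423 ]
wrist [[353.30533173   0.         278.90860543]
 [  0.         353.30533173 203.76001653]
 [  0.           0.           1.        ]] -0.09305987985139408 [ 0.22304131 -0.58901859  0.37343616] [ 0.12372794  0.77519805 -0.61155792 -0.09877399]
```

View pics/scene0.png

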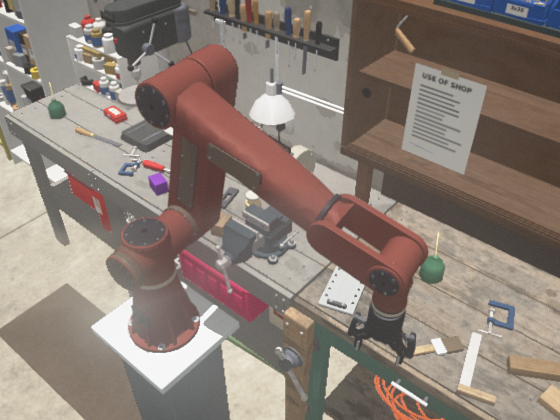

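View pics/side0.png

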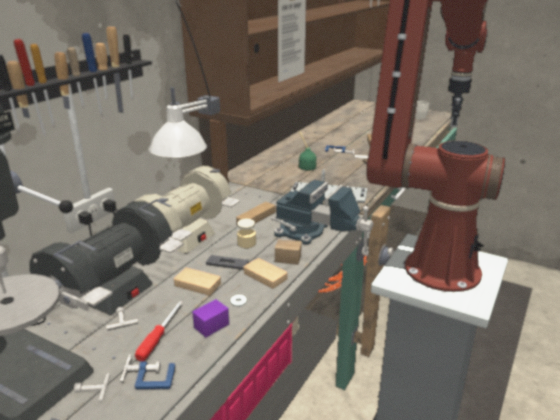

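View pics/wrist0.png

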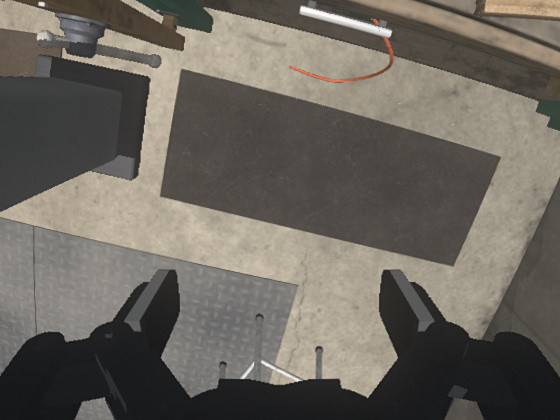

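```bash
cat > h.py <<'E'
import numpy as np, cv2
from rig import status,cams
from scipy.spatial.transform import Rotation as R
def rot(q): return R.from_quat([q[1],q[2],q[3],q[0]]).as_matrix()
def ray(f,u,v):
    K=f["K"]; d=np.array([(u-K[0,2])/K[0,0],(v-K[1,2])/K[1,1]]); p=d.copy()
    for _ in range(30): p=d/(1+f["k1"]*(p@p))
    return np.array([p[0],p[1],1.])
def onz(f,u,v,z):
    r=rot(f["orientation"])@ray(f,u,v); e=np.array(f["eye"]); return e+r*(z-e[2])/r[2]
def dep(f,u,v):
    z=f["z_map"][int(round(v)),int(round(u))]
    return np.array(f["eye"])+rot(f["orientation"])@(ray(f,u,v)*z)
def proj(f,P):
    p=rot(f["orientation"]).T@(np.array(P)-f["eye"]); s=p[:2]/p[2]; s=s*(1+f["k1"]*(s@s)); return s*f["K"][0,0]+f["K"][:2,2]
def cloud(f):
    K=f["K"];h,w=f["z_map"].shape
    u,v=np.meshgrid(np.arange(w),np.arange(h)); d=np.stack([(u-K[0,2])/K[0,0],(v-K[1,2])/K[1,1]],-1);p=d.copy()
    for _ in range(30): p=d/(1+f["k1"]*(p**2).sum(-1,keepdims=True))
    r=np.dstack([p,np.ones((h,w))])*f["z_map"][...,None]
    return r@rot(f["orientation"]).T+np.array(f["eye"])
def save(f,n,box=None,s=1):
    im=f["image"][:,:,::-1]
    if box: im=im[box[1]:box[3],box[0]:box[2]]
    cv2.imwrite("pics/"+n,cv2.resize(im,None,fx=s,fy=s,interpolation=cv2.INTER_CUBIC))
E
python3 - <<'E'
from h import *
f=cams.grab_frame("side"); save(f,"side1.png",(130,150,390,345),3)
for u,v in [(198,277),(265,269),(288,247),(246,225),(255,213),(228,262),(239,300),(210,317),(340,190),(300,190)]: print(u,v,dep(f,u,v).round(3))
f=cams.grab_frame("scene"); save(f,"scene1.png",(300,230,560,420),3)
for u,v in [(342,280),(440,345),(470,360),(540,365)]: print(u,v,dep(f,u,v).round(3))
E
```

```text
198 277 [0.546 0.396 0.025]
265 269 [0.412 0.275 0.025]
288 247 [0.394 0.18  0.05 ]
246 225 [0.544 0.165 0.073]
255 213 [0.61  0.013 0.029]
228 262 [ 0.543  0.265 -0.   ]
239 300 [ 0.416  0.398 -0.001]
210 317 [0.398 0.539 0.05 ]
340 190 [ 0.331 -0.027  0.159]
300 190 [0.435 0.033 0.16 ]
342 280 [ 0.474 -0.299  0.01 ]
440 345 [ 0.446 -0.657  0.012]
470 360 [ 0.459 -0.745  0.005]
540 365 [ 0.545 -0.905  0.031]
```

View pics/side1.png

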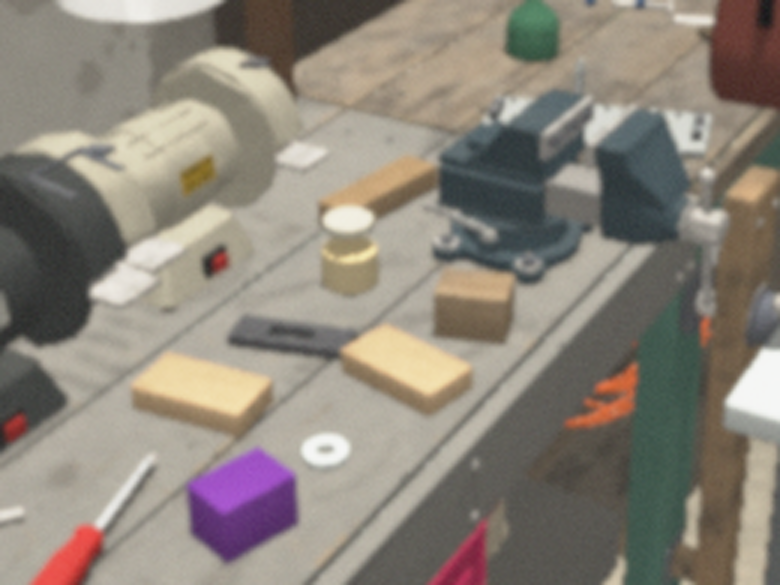

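View pics/scene1.png

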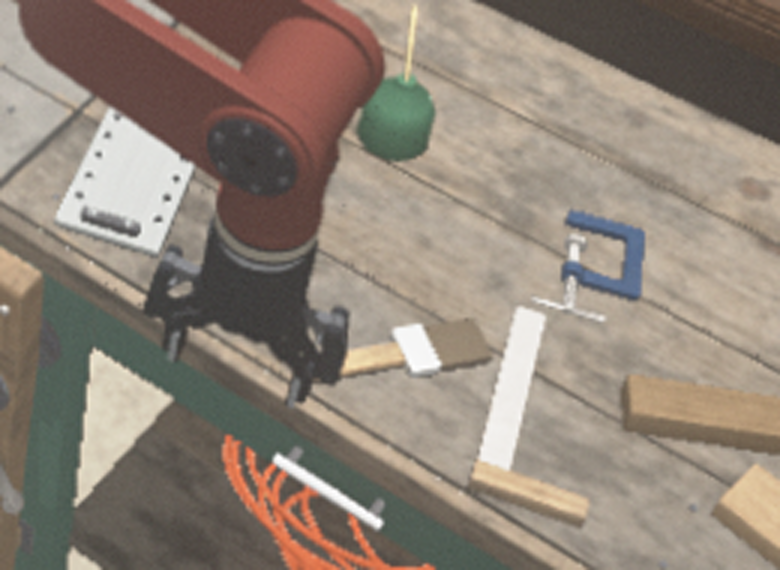

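```bash
cat >> h.py <<'E'
def go(P,yaw=None):
    s=status.get_obs(); M=rot(s["tool_rot"]); y0=np.arctan2(M[1,0],M[0,0])
    d=M.T@(np.array(P)-s["tcp_pos"])*1000
    print("tcp",s["tcp_pos"].round(4),"yaw",round(y0,4),"tilt",M[:,2].round(4),"w",round(s["width"],4),"t",s["time_s"])
    print("travel mm",d.round(1), "wz", None if yaw is None else round(((-(yaw-y0))+np.pi)%(2*np.pi)-np.pi,4), "j", s["joint_positions"].round(2), "F", s["wrist_force"].round(1))
E
python3 - <<'E'
from h import *
go((.36,-.38,.35),0.2)
f=cams.grab_frame("wrist"); print(rot(f["orientation"])[:,2])
E
```

```text
tcp [ 0.1448 -0.6076  0.2306] yaw 0.2339 tilt [-2.0e-04  1.2e-03 -1.0e+00] w 0.0855 t 0.25
travel mm [ 262.1 -171.7 -119.1] wz 0.0339 j [-1.45  0.22  1.61 -0.    1.31 -0.11] F [ 0.5 -0.4  0. ]
[-0.30435377 -0.07198002 -0.9498356 ]
```

```bash
python3 -m jog '[{"travel":[50,-35,-30],"angular":[0,0,0],"fingers":-1},{"travel":[50,-35,-30],"angular":[0,0,0],"fingers":-1},{"travel":[50,-35,-30],"angular":[0,0,0],"fingers":-1},{"travel":[50,-35,-30],"angular":[0,0,0],"fingers":-1},{"travel":[50,-35,0],"angular":[0,0,0],"fingers":-1}]'
python3 - <<'E'
from h import *
go((.46,-.33,.38),0.2)
f=cams.grab_frame("wrist");save(f,"w1.png");save(cams.grab_frame("side"),"s2.png");
E
```

```text
time_s: 0.92
tcp_pos: [0.3361, -0.3946, 0.3453]
tool_rot: [0.003, 0.993, 0.116, 0.002]
wrist_force: [0.4, -1.4, -0.5]
width: 0.0852
tcp [ 0.3361 -0.3946  0.3453] yaw 0.233 tilt [ 0.0039 -0.0058 -1.    ] w 0.0852 t 0.925
travel mm [135.6 -34.1 -34.6] wz 0.033 j [-1.   -0.09  1.73  0.    1.5   0.34] F [ 0.4 -1.4 -0.5]
```

View pics/w1.png

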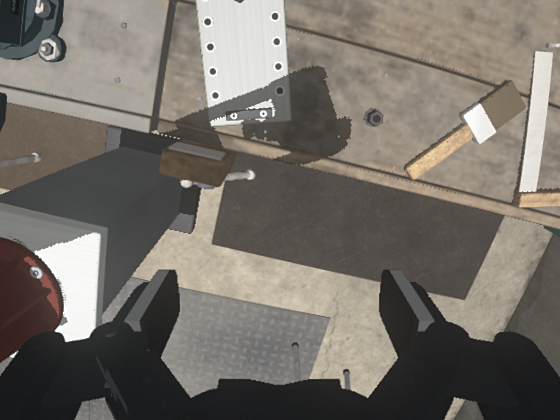

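```bash
python3 -m jog '[{"travel":[50,-10,-20],"angular":[0,0,0],"fingers":-1},{"travel":[50,-10,-20],"angular":[0,0,0],"fingers":-1},{"travel":[50,-10,-20],"angular":[0,0,0],"fingers":-1},{"travel":[0,0,0],"angular":[0,0,0],"fingers":-1},{"travel":[0,0,0],"angular":[0,0,0],"fingers":-1}]'
python3 - <<'E'
from h import *
go((.46,-.33,.38),0.2)
f=cams.grab_frame("wrist");save(f,"w2.png");np.save("w2.npy",f,allow_pickle=True)
E
```

```text
time_s: 1.65
tcp_pos: [0.4726, -0.3311, 0.4007]
tool_rot: [-0.0, 0.993, 0.117, -0.001]
wrist_force: [0.2, 0.1, -1.3]
width: 0.0853
tcp [ 0.4726 -0.3311  0.4007] yaw 0.2337 tilt [-1.9e-03  3.0e-04 -1.0e+00] w 0.0853 t 1.65
travel mm [-11.9  -4.   20.7] wz 0.0337 j [-0.73  0.03  1.51 -0.    1.6   0.6 ] F [ 0.2  0.1 -1.3]
```

View pics/w2.png

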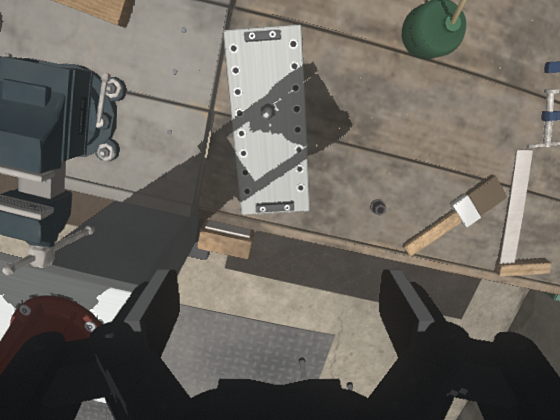

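Run:
```python
from h import *
f=np.load("w2.npy",allow_pickle=True).item()
C=cloud(f)
for u,v in [(223,29),(299,24),(310,212),(242,216)]: print(u,v,onz(f,u,v,.012).round(4))
Z=C[...,2]
print("bench z",np.median(Z[100:200,330:400]),"plate z",np.median(Z[60:90,245:280]),Z[60:90,245:280].std())
m=((Z>.007)&(Z<.016)).astype(np.uint8); m[:, :215]=0; m[:,325:]=0; m[225:]=0
m=cv2.morphologyEx(m,cv2.MORPH_OPEN,np.ones((5,5)))
cv2.imwrite("pics/m.png",m*255)
P=C[m>0][:,:2].astype(np.float32)
print(cv2.minAreaRect(P*1000), len(P))
m2=(Z>.03)&(Z<.12); m2[:,:230]=0;m2[:,305:]=0;m2[215:]=0
Q=C[m2]; print(len(Q)); 
for q in Q[::8]: print(q.round(4))
m3=(Z>.018)&(Z<.03); m3[:,:230]=0;m3[:,305:]=0;m3[220:]=0
v,u=np.nonzero(m3)
for k in [v<60,v>190]: 
    print(cv2.minAreaRect(C[v[k],u[k]][:,:2].astype(np.float32)*1000),k.sum())
save(f,"w2c.png",(215,15,325,225),3.5)
```

```text
223 29 [ 0.6112 -0.218   0.012 ]
299 24 [ 0.6417 -0.3195  0.012 ]
310 212 [ 0.3777 -0.405   0.012 ]
242 216 [ 0.3457 -0.3006  0.012 ]
bench z 0.0007761088415882966 plate z 0.012792848562917736 0.02836764626100254
((495.15435791015625, -310.01727294921875), (274.7433776855469, 110.33527374267578), 17.10414695739746) 12576
79
[ 0.5209 -0.3014  0.0437]
[ 0.5209 -0.3058  0.0494]
[ 0.5199 -0.3075  0.0491]
[ 0.5193 -0.3079  0.0598]
[ 0.5187 -0.3083  0.0699]
[ 0.5185 -0.3075  0.089 ]
[ 0.5172 -0.3066  0.0922]
[ 0.516  -0.3057  0.0949]
[ 0.5148 -0.306   0.0954]
[ 0.5134 -0.3074  0.0889]
((614.10009765625, -272.9010925292969), (12.603530883789062, 48.76253128051758), 17.593647003173828) 356
((376.0649719238281, -346.574462890625), (12.598738670349121, 59.62004470825195), 17.60112953186035) 319
```

View pics/w2c.png

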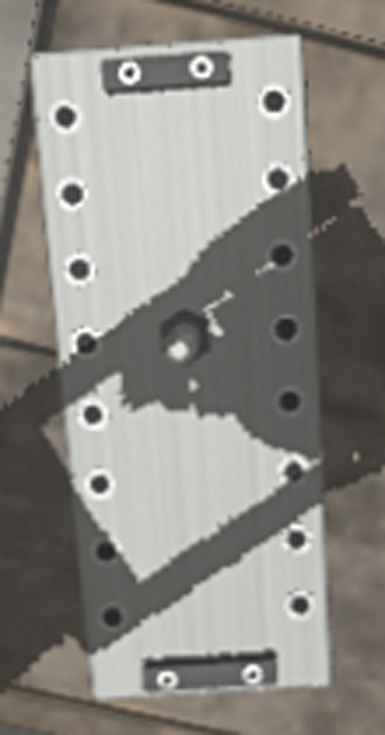

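Run:
```python
from h import *
f=np.load("w2.npy",allow_pickle=True).item()
print("tip",onz(f,265.9,115,.094).round(4))
print("nut",dep(f,377,206).round(3))
go((.43,.27,.42),.2337)
g=cams.grab_frame("side")
for u,v in [(178,145),(205,105),(160,215),(300,185)]: print(dep(g,u,v).round(3))
```

```text
tip [ 0.5156 -0.3044  0.094 ]
nut [ 0.414 -0.504  0.02 ]
tcp [ 0.4721 -0.3313  0.4004] yaw 0.2327 tilt [-2.1e-03  7.0e-04 -1.0e+00] w 0.0855 t 1.7
travel mm [  97.6 -594.8  -19. ] wz -0.001 j [-0.73  0.03  1.51 -0.    1.6   0.6 ] F [-0.4  0.4  0.3]
[0.69  0.263 0.326]
[ 0.809 -0.015  0.355]
[0.66  0.391 0.178]
[ 0.606 -0.297  0.011]
```

```bash
python3 -m jog '[{"travel":[7,-60,-4],"angular":[0,0,0],"fingers":-1},{"travel":[7,-60,-4],"angular":[0,0,0],"fingers":-1},{"travel":[8,-60,-4],"angular":[0,0,0],"fingers":-1},{"travel":[8,-60,-4],"angular":[0,0,0],"fingers":-1},{"travel":[8,-60,-4],"angular":[0,0,0],"fingers":-1}]';  python3 -m jog '[{"travel":[12,-60,0],"angular":[0,0,0],"fingers":-1},{"travel":[12,-60,0],"angular":[0,0,0],"fingers":-1},{"travel":[12,-60,0],"angular":[0,0,0],"fingers":-1},{"travel":[12,-60,0],"angular":[0,0,0],"fingers":-1},{"travel":[10,-55,0],"angular":[0,0,0],"fingers":-1}]';  python3 -m jog '[{"travel":[0,0,0],"angular":[0,0,0],"fingers":-1},{"travel":[0,0,0],"angular":[0,0,0],"fingers":-1},{"travel":[0,0,0],"angular":[0,0,0],"fingers":-1},{"travel":[0,0,0],"angular":[0,0,0],"fingers":-1},{"travel":[0,0,0],"angular":[0,0,0],"fingers":-1}]'
python3 - <<'E'
from h import *
go((.46,.27,.38),0.2)
f=cams.grab_frame("wrist");save(f,"w3.png");np.save("w3.npy",f,allow_pickle=True)
E
```

```text
time_s: 2.38
tcp_pos: [0.4395, -0.0294, 0.421]
tool_rot: [-0.0, 0.993, 0.115, -0.0]
wrist_force: [1.4, -0.0, -0.2]
width: 0.0855
time_s: 3.0
tcp_pos: [0.4285, 0.2709, 0.421]
tool_rot: [0.0, 0.993, 0.116, -0.0]
wrist_force: [1.5, 0.0, -1.1]
width: 0.0855
time_s: 3.62
tcp_pos: [0.4291, 0.2695, 0.4217]
tool_rot: [-0.0, 0.993, 0.116, 0.0]
wrist_force: [-0.0, 0.5, 0.2]
width: 0.0852
tcp [0.4291 0.2695 0.4217] yaw 0.2322 tilt [ 3.e-04  1.e-04 -1.e+00] w 0.0852 t 3.625
travel mm [30.1  6.7 41.8] wz 0.0322 j [ 0.42 -0.13  1.62 -0.    1.65  1.76] F [-0.   0.5  0.2]
```

View pics/w3.png

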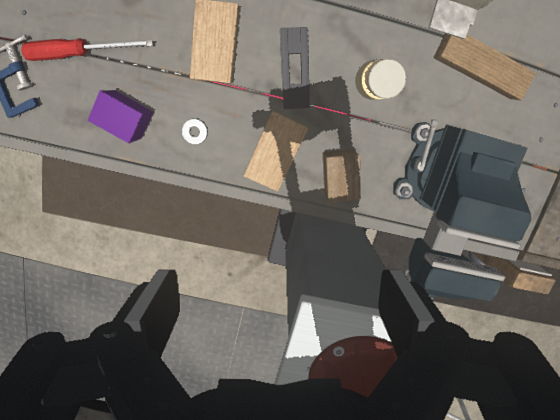

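```bash
cat > meas.py <<'E'
from h import *
def meas(f,box,zlo,zhi):
    C=cloud(f); x0,y0,x1,y1=box; S=C[y0:y1,x0:x1].reshape(-1,3)
    k=(S[:,2]>zlo)&(S[:,2]<zhi); P=S[k]
    # outlier trim via label
    m=np.zeros(f["z_map"].shape,np.uint8); m[y0:y1,x0:x1]=k.reshape(y1-y0,x1-x0)
    m=cv2.morphologyEx(m,cv2.MORPH_OPEN,np.ones((3,3)))
    n,l,st,_=cv2.connectedComponentsWithStats(m); i=1+np.argmax(st[1:,4]); P=C[l==i]
    (c,s,a)=cv2.minAreaRect((P[:,:2]*1000).astype(np.float32))
    if s[1]>s[0]: a+=90; s=s[::-1]
    # long axis angle
    print("ctr",np.round(c,1),"size",np.round(s,1),"long axis deg",round(((a+90)%180)-90,1),"z",np.median(P[:,2]).round(4),"mean",(P[:,:2].mean(0)*1000).round(1),len(P))
    return np.array(c)/1000,np.radians(a)
E
python3 - <<'E'
from meas import *
f=np.load("w3.npy",allow_pickle=True).item()
C=cloud(f); print("bench",np.median(C[150:180,180:230,2]),np.std(C[150:180,180:230,2]))
meas(f,(310,140,375,215),.042,.058)
meas(f,(180,0,250,95),.018,.033)
meas(f,(235,105,315,200),.018,.033)
meas(f,(265,15,320,115),.007,.018)
meas(f,(175,110,215,150),.004,.013)
meas(f,(430,30,540,110),.022,.038)
meas(f,(355,50,415,105),.065,.085)
save(f,"w3c.png",(230,10,430,210),4)
E
```

```text
bench 0.0006262254277105139 0.032602279583768955
ctr [404.5 163.8] size [70.4 50.7] long axis deg 18.3 z 0.0507 mean [405.2 164.7] 1538
ctr [551.1 394.8] size [110.7  60.9] long axis deg 5.7 z 0.0256 mean [551.6 394.5] 3362
ctr [414.  273.1] size [109.7  60.2] long axis deg -11.7 z 0.0257 mean [416.  272.9] 2739
ctr [541.3 271.6] size [115.6  40.9] long axis deg 16.0 z 0.0127 mean [542.9 272.2] 1837
ctr [415.1 402.6] size [38.3 37.8] long axis deg -78.6 z 0.0086 mean [415.3 402.2] 407
ctr [619.   -5.7] size [151.4  46. ] long axis deg 80.8 z 0.0307 mean [618.1  -4.6] 2959
ctr [555.2 151.4] size [50.  49.3] long axis deg -74.6 z 0.0757 mean [554.8 152. ] 1203
```

View pics/w3c.png

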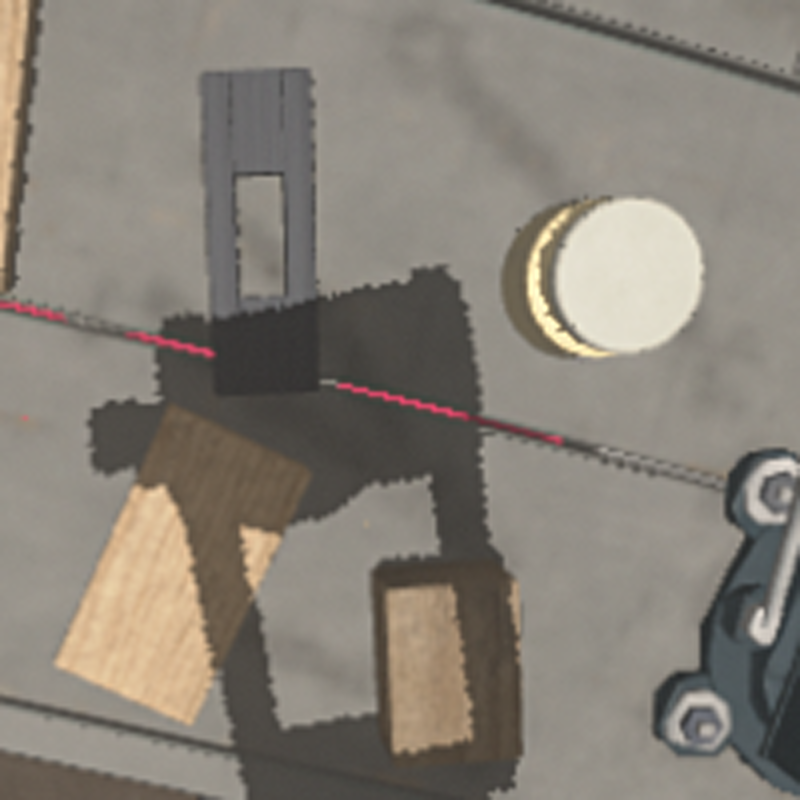

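Run:
```python
from meas import *
f=np.load("w3.npy",allow_pickle=True).item()
C=cloud(f).reshape(-1,3)
def clr(c,yawdeg):
    a=np.radians(yawdeg); d=C[:,:2]-c; tx=d@[np.cos(a),np.sin(a)]; ty=d@[np.sin(a),-np.cos(a)]
    for nm,k in [("fingers",(abs(tx)<.02)&(abs(ty)<.07)&(C[:,2]>.006)&(C[:,2]<.3)),("body",(abs(tx)<.055)&(abs(ty)<.055)&(C[:,2]>.03)&(C[:,2]<.3))]:
        h=np.histogram(ty[k],np.arange(-.07,.071,.01)); mx=[C[k][(ty[k]>=lo)&(ty[k]<lo+.01),2].max(initial=0).round(3) for lo in h[1][:-1]]
        print(nm,mx)
clr([.4045,.1638],18.3)
clr([.414,.2731],-11.7)
clr([.5511,.3948],5.7)
clr([.5413,.2716],16)
go((.4045,.1638,.25),np.radians(18.3))
```

```text
fingers [np.float64(0.0), np.float64(0.0), np.float64(0.0), np.float64(0.0), np.float64(0.053), np.float64(0.054), np.float64(0.053), np.float64(0.053), np.float64(0.053), np.float64(0.052), np.float64(0.0), np.float64(0.0), np.float64(0.0), np.float64(0.0)]
body [np.float64(0.0), np.float64(0.0), np.float64(0.0), np.float64(0.0), np.float64(0.053), np.float64(0.054), np.float64(0.053), np.float64(0.053), np.float64(0.053), np.float64(0.053), np.float64(0.0), np.float64(0.0), np.float64(0.0), np.float64(0.0)]
fingers [np.float64(0.0), np.float64(0.0), np.float64(0.0), np.float64(0.026), np.float64(0.028), np.float64(0.028), np.float64(0.028), np.float64(0.028), np.float64(0.029), np.float64(0.028), np.float64(0.024), np.float64(0.0), np.float64(0.0), np.float64(0.0)]
body [np.float64(0.0), np.float64(0.0), np.float64(0.0), np.float64(0.0), np.float64(0.0), np.float64(0.0), np.float64(0.0), np.float64(0.0), np.float64(0.0), np.float64(0.0), np.float64(0.0), np.float64(0.0), np.float64(0.0), np.float64(0.0)]
fingers [np.float64(0.0), np.float64(0.0), np.float64(0.0), np.float64(0.026),
[... 417 characters left out ...]
oat64(0.0)]
fingers [np.float64(0.0), np.float64(0.0), np.float64(0.0), np.float64(0.0), np.float64(0.013), np.float64(0.015), np.float64(0.013), np.float64(0.014), np.float64(0.015), np.float64(0.012), np.float64(0.0), np.float64(0.0), np.float64(0.0), np.float64(0.0)]
body [np.float64(0.0), np.float64(0.0), np.float64(0.0), np.float64(0.0), np.float64(0.0), np.float64(0.0), np.float64(0.0), np.float64(0.0), np.float64(0.0), np.float64(0.0), np.float64(0.0), np.float64(0.0), np.float64(0.0), np.float64(0.0)]
tcp [0.4291 0.2697 0.4217] yaw 0.2326 tilt [ 3.e-04  1.e-04 -1.e+00] w 0.0853 t 3.675
travel mm [-48.4  97.4 171.7] wz -0.0868 j [ 0.42 -0.13  1.62 -0.    1.65  1.76] F [ 0.6 -0.5 -1. ]
```

```bash
python3 -m jog '[{"travel":[-16,32,40],"angular":[0,0,0],"fingers":-1},{"travel":[-16,32,40],"angular":[0,0,0],"fingers":-1},{"travel":[-16.4,33.4,40],"angular":[0,0,0],"fingers":-1},{"travel":[0,0,50],"angular":[0,0,-0.087],"fingers":-1},{"travel":[0,0,0],"angular":[0,0,0],"fingers":-1}]'
python3 - <<'E'
from meas import *
f=cams.grab_frame("wrist");save(f,"w4.png")
meas(f,(200,100,400,300),.042,.058)
go((.4045,.1638,.02),np.radians(18.3))
E
```

```text
time_s: 4.3
tcp_pos: [0.4008, 0.1631, 0.2473]
tool_rot: [0.0, 0.987, 0.159, -0.005]
wrist_force: [-0.0, -1.0, 0.6]
width: 0.0853
ctr [404.1 163.9] size [69.  49.9] long axis deg 18.1 z 0.0507 mean [405.5 164.4] 3525
tcp [0.4032 0.164  0.2506] yaw 0.319 tilt [-3.6e-03 -7.0e-04 -1.0e+00] w 0.0856 t 4.35
travel mm [  2.    0.7 230.5] wz -0.0004 j [ 0.22 -0.22  2.01  0.    1.35  1.48] F [-0.1  0.5  1.3]
```

View pics/w4.png

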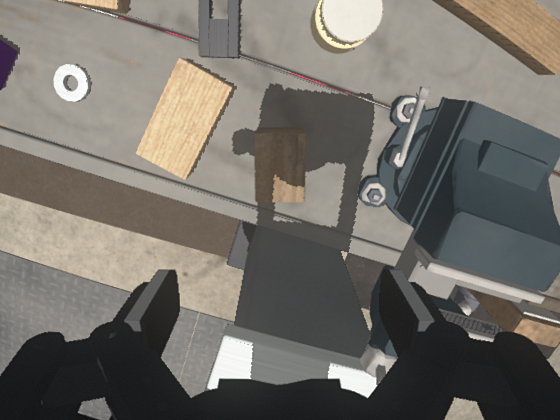

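```bash
python3 -m jog '[{"travel":[1,0,50],"angular":[0,0,0],"fingers":-1},{"travel":[0,0,50],"angular":[0,0,0],"fingers":-1},{"travel":[0,0,50],"angular":[0,0,0],"fingers":-1},{"travel":[0,0,50],"angular":[0,0,0],"fingers":-1},{"travel":[0,0,29],"angular":[0,0,0],"fingers":-1}]'; python3 -m jog '[{"travel":[0,0,0],"angular":[0,0,0],"fingers":-1},{"travel":[0,0,0],"angular":[0,0,0],"fingers":1},{"travel":[0,0,0],"angular":[0,0,0],"fingers":1},{"travel":[0,0,0],"angular":[0,0,0],"fingers":1},{"travel":[0,0,0],"angular":[0,0,0],"fingers":1}]'
python3 - <<'E'
from meas import *
go((.4045,.1638,.02),np.radians(18.3))
E
```

```text
time_s: 4.97
tcp_pos: [0.4076, 0.1657, 0.023]
tool_rot: [-0.0, 0.987, 0.159, 0.001]
wrist_force: [-0.4, 0.4, -0.3]
width: 0.0856
time_s: 5.6
tcp_pos: [0.4082, 0.1655, 0.0252]
tool_rot: [-0.0, 0.987, 0.16, 0.003]
wrist_force: [-0.3, 0.8, 6.6]
width: 0.0487
tcp [0.4082 0.1655 0.0252] yaw 0.3207 tilt [ 0.0058  0.0015 -1.    ] w 0.0487 t 5.6
travel mm [-4.1  0.4  5.2] wz 0.0013 j [0.23 0.12 2.17 0.   0.84 1.48] F [-0.3  0.8  6.6]
```

```bash
python3 -m jog '[{"travel":[0,0,-20],"angular":[0,0,0],"fingers":1},{"travel":[0,0,-60],"angular":[0,0,0],"fingers":1},{"travel":[0,0,-60],"angular":[0,0,0],"fingers":1},{"travel":[0,0,-60],"angular":[0,0,0],"fingers":1},{"travel":[0,0,-60],"angular":[0,0,0],"fingers":1}]'; python3 -m jog '[{"travel":[0,0,-40],"angular":[0,0,0],"fingers":1},{"travel":[0,0,-20],"angular":[0,0,0],"fingers":1},{"travel":[0,0,0],"angular":[0,0,0],"fingers":1},{"travel":[0,0,0],"angular":[0,0,0],"fingers":1},{"travel":[0,0,0],"angular":[0,0,0],"fingers":1}]'
python3 - <<'E'
from meas import *
f=cams.grab_frame("wrist");save(f,"w5.png")
go((.5705+.004,-.2872,.34),np.radians(17.25))
E
```

```text
time_s: 6.22
tcp_pos: [0.4048, 0.1646, 0.2854]
tool_rot: [-0.0, 0.987, 0.16, 0.001]
wrist_force: [0.6, 0.5, -1.1]
width: 0.0491
time_s: 6.85
tcp_pos: [0.4044, 0.1645, 0.3408]
tool_rot: [0.0, 0.987, 0.16, -0.002]
wrist_force: [-0.4, 0.3, -0.8]
width: 0.0488
tcp [0.4045 0.1645 0.3409] yaw 0.3208 tilt [-3.e-03 -7.e-04 -1.e+00] w 0.0486 t 6.9
travel mm [ 18.9 482.3   0.7] wz 0.0197 j [ 0.23 -0.27  1.89  0.    1.53  1.48] F [ 0.2  0.3 -0.2]
```

View pics/w5.png

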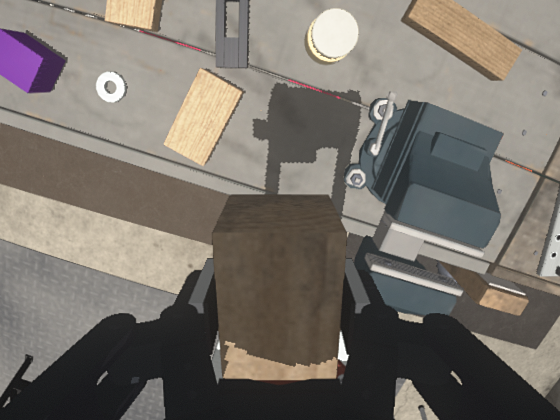

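```bash
python3 - <<'E'
from meas import *
f=cams.grab_frame("wrist"); s=status.get_obs(); M=rot(s["tool_rot"]); C=cloud(f)
for u,v in [(240,205),(320,205),(280,200),(280,215),(280,222),(280,250),(280,300),(230,300),(330,300)]: print(u,v,((C[v,u]-s["tcp_pos"])@M*1000).round(1), f["z_map"][v,u])
E
python3 -m jog '[{"travel":[3,60,-3],"angular":[0,0,0],"fingers":1},{"travel":[3,60,0],"angular":[0,0,0],"fingers":1},{"travel":[3,60,0],"angular":[0,0,0],"fingers":1},{"travel":[3,60,0],"angular":[0,0,0],"fingers":1},{"travel":[3,60,0],"angular":[0,0,0],"fingers":1}]'
python3 -m jog '[{"travel":[1,60,0],"angular":[0,0,0],"fingers":1},{"travel":[1,60,0],"angular":[0,0,0],"fingers":1},{"travel":[1,50,0],"angular":[0,0,0],"fingers":1},{"travel":[1,12,0],"angular":[0,0,0.02],"fingers":1},{"travel":[0,0,0],"angular":[0,0,0],"fingers":1}]'
python3 - <<'E'
from meas import *
go((.5705+.003,-.2872,.13),np.radians(17.25))
f=cams.grab_frame("wrist");save(f,"w6.png")
E
```

```text
240 205 [ 30.7 -17.1   5.5] 0.15661824
320 205 [30.6 18.5  6.1] 0.15722881
280 200 [30.8  0.7 12.5] 0.1632095
280 215 [30.9  0.6 -7.9] 0.14389999
280 222 [ 30.9   0.6 -15.6] 0.13653764
280 250 [ 23.4   0.6 -24.9] 0.13006233
280 300 [  1.9   0.6 -25.1] 0.13662542
230 300 [  2.1 -18.8 -25.4] 0.13621785
330 300 [  2.3  20.  -25.7] 0.13590232
time_s: 7.58
tcp_pos: [0.5144, -0.1171, 0.3448]
tool_rot: [-0.0, 0.987, 0.16, -0.0]
wrist_force: [0.7, 0.4, -1.5]
width: 0.0489
time_s: 8.2
tcp_pos: [0.575, -0.2868, 0.3443]
tool_rot: [-0.001, 0.989, 0.149, -0.001]
wrist_force: [-0.6, 0.3, -0.4]
width: 0.0489
tcp [ 0.575  -0.2868  0.3443] yaw 0.2998 tilt [-0.0019  0.0019 -1.    ] w 0.0489 t 8.2
travel mm [ -1.3   0.5 214.3] wz -0.0012 j [-0.57  0.19  1.44  0.    1.52  0.7 ] F [-0.6  0.3 -0.4]
```

View pics/w6.png

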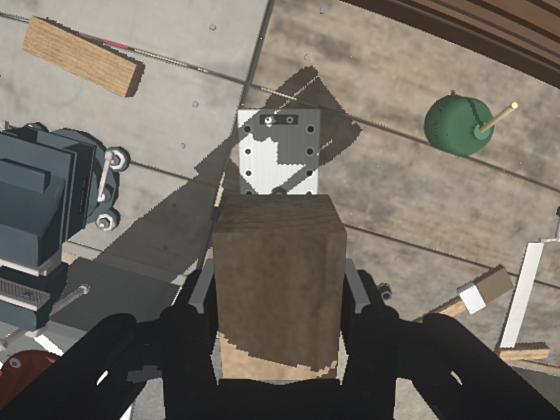

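```bash
python3 -m jog '[{"travel":[-0.5,-1,50],"angular":[0,0,0],"fingers":1},{"travel":[0,0,50],"angular":[0,0,0],"fingers":1},{"travel":[0,0,50],"angular":[0,0,0],"fingers":1},{"travel":[0,0,50],"angular":[0,0,0],"fingers":1},{"travel":[0,0,40],"angular":[0,0,0],"fingers":1}]';python3 -m jog '[{"travel":[0,0,20],"angular":[0,0,0],"fingers":1},{"travel":[0,0,15],"angular":[0,0,0],"fingers":1},{"travel":[0,0,0],"angular":[0,0,0],"fingers":1},{"travel":[0,0,0],"angular":[0,0,0],"fingers":1},{"travel":[0,0,0],"angular":[0,0,0],"fingers":1}]'
python3 - <<'E'
from meas import *
go((.5742,-.2854,.038),np.radians(17.25))
f=cams.grab_frame("wrist");save(f,"w7.png")
E
```

```text
time_s: 8.88
tcp_pos: [0.5737, -0.2831, 0.1039]
tool_rot: [-0.001, 0.989, 0.151, -0.001]
wrist_force: [-0.0, -0.4, -0.9]
width: 0.0487
time_s: 9.5
tcp_pos: [0.5757, -0.2867, 0.0725]
tool_rot: [0.001, 0.989, 0.15, 0.001]
wrist_force: [-0.0, -0.5, -0.8]
width: 0.049
tcp [ 0.5757 -0.2867  0.0725] yaw 0.3007 tilt [ 0.0027 -0.0017 -1.    ] w 0.049 t 9.5
travel mm [-1.1 -1.8 34.4] wz -0.0004 j [-0.57  0.42  1.67  0.    1.04  0.7 ] F [-0.  -0.5 -0.8]
```

View pics/w7.png

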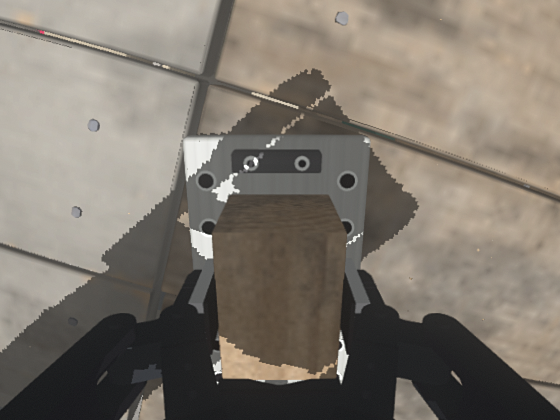

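Run:
```python
from meas import *
f=cams.grab_frame("wrist"); s=status.get_obs(); M=rot(s["tool_rot"])
c,a=meas(f,(215,140,345,190),.018,.032)
print("stop in tool",((np.r_[c,.024]-s["tcp_pos"])@M*1000).round(1))
```

```text
ctr [ 615.1 -273.3] size [49.5 12.2] long axis deg -72.8 z 0.0247 mean [ 615.6 -273.1] 2044
stop in tool [41.9 -0.9 47.9]
```

```bash
python3 -m jog '[{"travel":[0,-1.5,20],"angular":[0,0,0],"fingers":1},{"travel":[0,0,10],"angular":[0,0,0],"fingers":1},{"travel":[0,0,4],"angular":[0,0,0],"fingers":1},{"travel":[0,0,0],"angular":[0,0,0],"fingers":1},{"travel":[0,0,0],"angular":[0,0,0],"fingers":1}]'
python3 - <<'E'
from meas import *
go((.5742,-.2854,.038),np.radians(17.25))
E
```

```text
time_s: 10.22
tcp_pos: [0.5736, -0.2842, 0.0372]
tool_rot: [-0.001, 0.989, 0.15, -0.001]
wrist_force: [-3.9, 1.8, 7.1]
width: 0.049
tcp [ 0.5736 -0.2842  0.0372] yaw 0.301 tilt [-0.0018  0.0012 -1.    ] w 0.049 t 10.225
travel mm [ 0.2  1.3 -0.8] wz -0.0001 j [-0.57  0.47  1.69  0.    0.99  0.7 ] F [-3.9  1.8  7.1]
```

Touching. Release, rise, check.

```bash
python3 -m jog '[{"travel":[0,0,0],"angular":[0,0,0],"fingers":-1},{"travel":[0,0,0],"angular":[0,0,0],"fingers":-1},{"travel":[0,0,0],"angular":[0,0,0],"fingers":-1},{"travel":[0,0,-10],"angular":[0,0,0],"fingers":-1},{"travel":[0,0,-40],"angular":[0,0,0],"fingers":-1}]'; python3 -m jog '[{"travel":[0,0,-60],"angular":[0,0,0],"fingers":-1},{"travel":[0,0,-60],"angular":[0,0,0],"fingers":-1},{"travel":[0,0,-60],"angular":[0,0,0],"fingers":-1},{"travel":[0,0,-60],"angular":[0,0,0],"fingers":-1},{"travel":[0,0,0],"angular":[0,0,0],"fingers":-1}]';  python3 - <<'E'
from meas import *
f=cams.grab_frame("wrist");save(f,"w8.png");np.save("w8.npy",f,allow_pickle=True)
go((.43,.27,.35),0.2)
E
```

```text
time_s: 10.85
tcp_pos: [0.5717, -0.283, 0.0842]
tool_rot: [-0.002, 0.989, 0.15, -0.003]
wrist_force: [0.1, -0.7, 0.6]
width: 0.0855
time_s: 11.48
tcp_pos: [0.5771, -0.2863, 0.3364]
tool_rot: [0.005, 0.989, 0.15, 0.006]
wrist_force: [-0.2, -0.8, 0.0]
width: 0.0855
tcp [ 0.5756 -0.2854  0.3319] yaw 0.3009 tilt [ 0.0075 -0.0048 -1.    ] w 0.0854 t 11.525
travel mm [  25.6 -573.5  -21.9] wz 0.1009 j [-0.57  0.19  1.46 -0.    1.48  0.7 ] F [ 0.4 -0.3 -0.9]
```

View pics/w8.png

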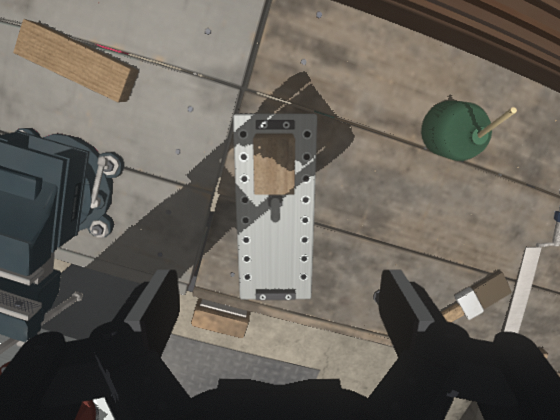

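```bash
cat >> meas.py <<'E'
def fit_frame(cn,cw):
    d=cw-cn; x=d/np.linalg.norm(d); o=cn+x*(.103+(np.linalg.norm(d)-.25)/2); y=np.array([-x[1],x[0]]); return o,x,y
def inplate(F,c,a=None):
    o,x,y=F; d=np.array(c)-o; r=((d@x)*1000,(d@y)*1000)
    print("  in plate mm",np.round(r,1), "" if a is None else "deg %.1f"%((np.degrees(a)-np.degrees(np.arctan2(x[1],x[0]))+90)%180-90))
E
python3 - <<'E'
from meas import *
f=np.load("w8.npy",allow_pickle=True).item()
cn,_=meas(f,(250,115,300,136),.018,.03)
cw,_=meas(f,(250,285,300,305),.018,.03)
F=fit_frame(cn,cw); print(F)
c,a=meas(f,(240,125,305,205),.05,.075); inplate(F,c,a)
E
```

```text
ctr [ 614.6 -273.8] size [48.6 11.6] long axis deg -73.0 z 0.0249 mean [ 614.6 -273.5] 384
ctr [ 375.9 -347.2] size [57. 13.] long axis deg -71.1 z 0.025 mean [ 377.  -346.2] 348
(array([ 0.51630541, -0.30400865]), array([-0.95586631, -0.29380198]), array([ 0.29380198, -0.95586631]))
ctr [ 570.  -285.6] size [71.3 49.7] long axis deg 16.1 z 0.0627 mean [ 571.4 -285. ] 2394
  in plate mm [-56.7  -1.8] deg -1.0
```

```bash
python3 -m jog '[{"travel":[2,-60,-8],"angular":[0,0,0],"fingers":-1},{"travel":[2,-60,0],"angular":[0,0,0],"fingers":-1},{"travel":[2,-60,0],"angular":[0,0,0],"fingers":-1},{"travel":[2,-60,0],"angular":[0,0,0],"fingers":-1},{"travel":[2,-60,0],"angular":[0,0,0],"fingers":-1}]';  python3 -m jog '[{"travel":[2,-60,0],"angular":[0,0,0],"fingers":-1},{"travel":[0,-60,0],"angular":[0,0,0],"fingers":-1},{"travel":[0,-60,0],"angular":[0,0,0],"fingers":-1},{"travel":[0,-60,10],"angular":[0,0,0],"fingers":-1},{"travel":[0,-33,20],"angular":[0,0,0.1],"fingers":-1}]';  python3 -m jog '[{"travel":[0,0,20],"angular":[0,0,0.15],"fingers":-1},{"travel":[0,0,20],"angular":[0,0,0.15],"fingers":-1},{"travel":[0,0,10],"angular":[0,0,0.10],"fingers":-1},{"travel":[0,0,0],"angular":[0,0,0],"fingers":-1},{"travel":[0,0,0],"angular":[0,0,0],"fingers":-1}]'
python3 - <<'E'
from meas import *
f=cams.grab_frame("wrist");save(f,"w9.png");np.save("w9.npy",f,allow_pickle=True)
go((.414,.2731,.006),np.radians(-11.7))
E
```

```text
time_s: 12.15
tcp_pos: [0.4929, 0.0069, 0.3324]
tool_rot: [-0.001, 0.989, 0.15, -0.002]
wrist_force: [1.0, 0.8, -0.1]
width: 0.0855
time_s: 12.78
tcp_pos: [0.4141, 0.2686, 0.3033]
tool_rot: [-0.0, 0.995, 0.1, -0.0]
wrist_force: [0.1, -0.7, -0.4]
width: 0.0852
time_s: 13.4
tcp_pos: [0.4155, 0.2662, 0.2541]
tool_rot: [0.0, 0.995, -0.099, -0.0]
wrist_force: [-0.2, 0.1, 0.5]
width: 0.0856
tcp [0.4159 0.2663 0.2547] yaw -0.1982 tilt [ 1.e-04  1.e-04 -1.e+00] w 0.0857 t 13.45
travel mm [ -3.2  -6.2 248.7] wz 0.006 j [ 0.43 -0.09  1.89  0.    1.34  2.2 ] F [ 0.  -0.5  0.6]
```

View pics/w9.png

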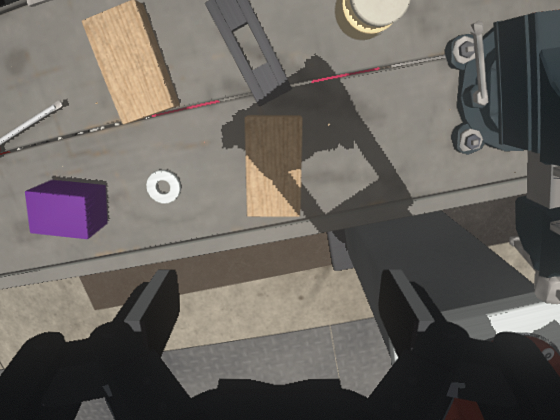

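Run:
```python
from meas import *
f=np.load("w9.npy",allow_pickle=True).item()
c,a=meas(f,(225,100,325,235),.018,.033)
go((c[0],c[1],.006),a)
meas(f,(80,0,180,130),.018,.033)
meas(f,(140,160,190,215),.004,.013)
meas(f,(200,0,290,105),.007,.018)
```

```text
ctr [414.5 272.8] size [109.5  60.2] long axis deg -11.7 z 0.0257 mean [417. 272.] 5484
tcp [0.4159 0.2663 0.2547] yaw -0.1982 tilt [ 1.e-04  1.e-04 -1.e+00] w 0.0857 t 13.45
travel mm [ -2.6  -6.  248.7] wz -3.1355 j [ 0.43 -0.09  1.89  0.    1.34  2.2 ] F [ 0.  -0.5  0.6]
ctr [550.8 394.7] size [110.3  60.7] long axis deg 5.9 z 0.0255 mean [551.6 393.5] 6564
ctr [415.2 402.6] size [38.3 38.3] long axis deg -49.6 z 0.0085 mean [415.8 401.9] 730
ctr [542.  271.7] size [116.4  40.7] long axis deg 16.8 z 0.0127 mean [539.  271.7] 3474
```

```bash
python3 -m jog '[{"travel":[-3,-6,50],"angular":[0,0,0.006],"fingers":-1},{"travel":[0,0,50],"angular":[0,0,0],"fingers":-1},{"travel":[0,0,50],"angular":[0,0,0],"fingers":-1},{"travel":[0,0,50],"angular":[0,0,0],"fingers":-1},{"travel":[0,0,30],"angular":[0,0,0],"fingers":-1}]'; python3 -m jog '[{"travel":[0,0,18],"angular":[0,0,0],"fingers":-1},{"travel":[0,0,0],"angular":[0,0,0],"fingers":-1},{"travel":[0,0,0],"angular":[0,0,0],"fingers":1},{"travel":[0,0,0],"angular":[0,0,0],"fingers":1},{"travel":[0,0,0],"angular":[0,0,0],"fingers":1}]'; python3 -m jog '[{"travel":[0,0,0],"angular":[0,0,0],"fingers":1},{"travel":[0,0,-20],"angular":[0,0,0],"fingers":1},{"travel":[0,0,-60],"angular":[0,0,0],"fingers":1},{"travel":[0,0,-60],"angular":[0,0,0],"fingers":1},{"travel":[0,0,-60],"angular":[0,0,0],"fingers":1}]'; python3 -m jog '[{"travel":[0,0,-60],"angular":[0,0,0],"fingers":1},{"travel":[0,0,-60],"angular":[0,0,0],"fingers":1},{"travel":[0,0,0],"angular":[0,0,0],"fingers":1},{"travel":[0,0,0],"angular":[0,0,0],"fingers":1},{"travel":[0,0,0],"angular":[0,0,0],"fingers":1}]';python3 - <<'E'
from meas import *
f=cams.grab_frame("wrist");save(f,"w10.png")
s=status.get_obs(); M=rot(s["tool_rot"]); C=cloud(f)
for u,v in [(240,220),(320,220),(280,210),(280,222),(280,250),(280,300),(230,300),(330,300)]: print(u,v,((C[v,u]-s["tcp_pos"])@M*1000).round(1))
o=np.array([.5163,-.304]);x=np.array([-.9556,-.2948]); t=o+.08*x; print(t)
go((*t,.34),np.radians(17.2))
E
```

```text
time_s: 14.08
tcp_pos: [0.413, 0.2723, 0.0226]
tool_rot: [0.001, 0.995, -0.102, -0.001]
wrist_force: [-0.2, -0.2, 0.6]
width: 0.0853
time_s: 14.7
tcp_pos: [0.4162, 0.2739, 0.0088]
tool_rot: [-0.001, 0.995, -0.102, 0.002]
wrist_force: [0.1, -0.8, 6.0]
width: 0.0583
time_s: 15.32
tcp_pos: [0.4135, 0.2726, 0.2086]
tool_rot: [-0.0, 0.995, -0.102, 0.0]
wrist_force: [0.4, 0.3, -2.2]
width: 0.0583
time_s: 15.95
tcp_pos: [0.4127, 0.2722, 0.3239]
tool_rot: [0.001, 0.995, -0.102, -0.002]
wrist_force: [-0.4, 0.8, -1.1]
width: 0.0584
240 220 [ 31.7 -14.9 -15.6]
320 220 [ 32.   15.9 -16.5]
280 210 [ 36.2   0.5 -16.7]
280 222 [ 31.1   0.5 -16.1]
280 250 [ 19.2   0.6 -16.1]
280 300 [ -2.6   0.6 -18.2]
230 300 [ -3.6 -20.3 -16.9]
330 300 [ -3.3  21.4 -17.3]
[ 0.439852 -0.327584]
tcp [0.4128 0.2722 0.3239] yaw -0.2052 tilt [-0.0044 -0.0021 -1.    ] w 0.0583 t 16.0
travel mm [148.7 581.8 -15. ] wz -0.5054 j [ 0.44 -0.13  1.8   0.    1.48  2.22] F [ 0.7  0.5 -0.6]
```

View pics/w10.png

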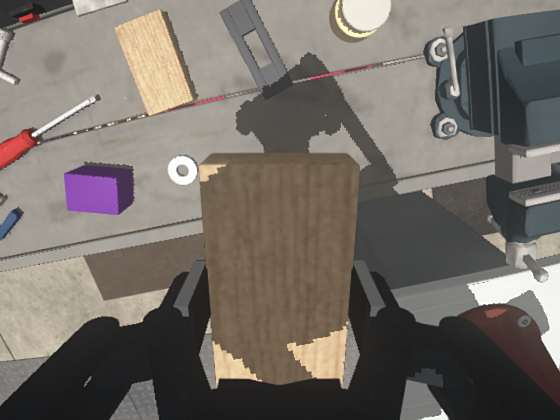

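```bash
cat >> meas.py <<'E'
def tool(f,pts):
    s=status.get_obs(); M=rot(s["tool_rot"]); C=cloud(f)
    for u,v in pts: print((u,v),((C[v,u]-s["tcp_pos"])@M*1000).round(1))
E
python3 - <<'E'
from meas import *
f=cams.grab_frame("wrist"); tool(f,[(280,155),(280,158),(280,161),(280,166),(215,166),(345,166),(225,158),(335,158)])
E
python3 -m jog '[{"travel":[15,58,-3],"angular":[0,0,0],"fingers":1},{"travel":[15,58,-3],"angular":[0,0,0],"fingers":1},{"travel":[15,58,-3],"angular":[0,0,0],"fingers":1},{"travel":[15,58,-3],"angular":[0,0,0],"fingers":1},{"travel":[15,58,-3],"angular":[0,0,0],"fingers":1}]'
python3 -m jog '[{"travel":[15,58,0],"angular":[0,0,0],"fingers":1},{"travel":[15,58,0],"angular":[0,0,0],"fingers":1},{"travel":[15,58,0],"angular":[0,0,0],"fingers":1},{"travel":[15,58,0],"angular":[0,0,0],"fingers":1},{"travel":[14,60,0],"angular":[0,0,-0.1],"fingers":1}]'
python3 -m jog '[{"travel":[0,0,0],"angular":[0,0,-0.15],"fingers":1},{"travel":[0,0,0],"angular":[0,0,-0.15],"fingers":1},{"travel":[0,0,0],"angular":[0,0,-0.105],"fingers":1},{"travel":[0,0,0],"angular":[0,0,0],"fingers":1},{"travel":[0,0,0],"angular":[0,0,0],"fingers":1}]'
python3 - <<'E'
from meas import *
go((.4399,-.3276,.0),np.radians(17.2))
E
```

```text
(280, 155) [54.   0.6  0.8]
(280, 158) [54.1  0.6 -6.4]
(280, 161) [ 54.1   0.6 -12. ]
(280, 166) [ 53.    0.6 -15.9]
(215, 166) [ 53.  -23.3 -15.9]
(345, 166) [ 53.   24.5 -15.9]
(225, 158) [ 54.2 -20.9  -6.7]
(335, 158) [54.2 22.2 -6.4]
time_s: 16.68
tcp_pos: [0.4277, -0.0281, 0.3405]
tool_rot: [-0.0, 0.995, -0.102, -0.001]
wrist_force: [1.0, -0.4, -0.3]
width: 0.0581
time_s: 17.3
tcp_pos: [0.4408, -0.329, 0.3401]
tool_rot: [-0.001, 0.999, -0.051, -0.001]
wrist_force: [-0.4, 1.4, 0.4]
width: 0.0581
time_s: 17.92
tcp_pos: [0.4411, -0.3271, 0.3407]
tool_rot: [-0.001, 0.989, 0.149, -0.0]
wrist_force: [-0.6, 0.2, -0.2]
width: 0.0582
tcp [ 0.4411 -0.3271  0.3407] yaw 0.2983 tilt [-0.0011  0.001  -1.    ] w 0.0582 t 17.925
travel mm [ -1.1   0.6 340.7] wz -0.0019 j [-0.77 -0.01  1.66 -0.    1.5   0.51] F [-0.6  0.2 -0.2]
```

```bash
python3 -m jog '[{"travel":[0,0,50],"angular":[0,0,0],"fingers":1},{"travel":[0,0,50],"angular":[0,0,0],"fingers":1},{"travel":[0,0,50],"angular":[0,0,0],"fingers":1},{"travel":[0,0,50],"angular":[0,0,0],"fingers":1},{"travel":[0,0,40],"angular":[0,0,0],"fingers":1}]'; python3 -m jog '[{"travel":[0,0,30],"angular":[0,0,0],"fingers":1},{"travel":[0,0,10],"angular":[0,0,0],"fingers":1},{"travel":[0,0,0],"angular":[0,0,0],"fingers":1},{"travel":[0,0,0],"angular":[0,0,0],"fingers":1},{"travel":[0,0,0],"angular":[0,0,0],"fingers":1}]'
python3 - <<'E'
from meas import *
go((.4406,-.3267,.0205),np.radians(17.2))
f=cams.grab_frame("wrist");save(f,"w11.png")
E
```

```text
time_s: 18.55
tcp_pos: [0.4406, -0.3264, 0.0992]
tool_rot: [-0.001, 0.989, 0.149, -0.001]
wrist_force: [0.1, 0.2, -0.8]
width: 0.0581
time_s: 19.18
tcp_pos: [0.4424, -0.3283, 0.0633]
tool_rot: [0.001, 0.989, 0.149, 0.001]
wrist_force: [0.0, 0.4, -0.6]
width: 0.0585
tcp [ 0.4424 -0.3283  0.0633] yaw 0.2997 tilt [ 0.0024 -0.0023 -1.    ] w 0.0585 t 19.175
travel mm [-1.3 -2.2 42.8] wz -0.0005 j [-0.77  0.27  1.9   0.    0.97  0.51] F [ 0.   0.4 -0.6]
```

View pics/w11.png

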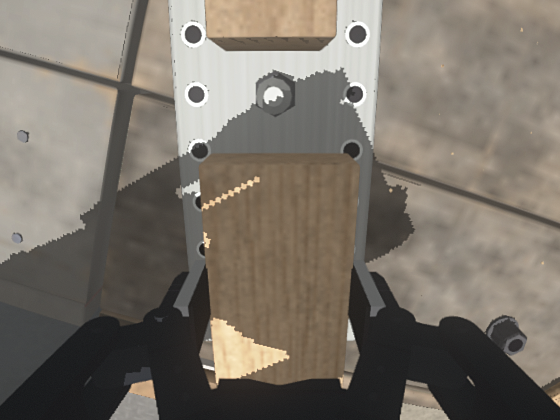

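Run:
```python
from meas import *
f=cams.grab_frame("wrist"); s=status.get_obs(); M=rot(s["tool_rot"])
save(f,"w12.png",(230,40,330,170),5)
p=onz(f,274,95,.094); print(p,((p-s["tcp_pos"])@M*1000).round(1))
C=cloud(f); Z=C[...,2]; m=(Z>.085)&(Z<.1); m[:60]=0;m[130:]=0;m[:,:240]=0;m[:,310:]=0
print(C[m].mean(0),m.sum(), ((C[m].mean(0)-s["tcp_pos"])@M*1000).round(1))
# nut foot edges + plate edges in tool y
m=(Z>.015)&(Z<.026);m[:60]=0;m[130:]=0;m[:,:240]=0;m[:,310:]=0
q=(C[m]-s["tcp_pos"])@M*1000; print(q.min(0),q.max(0))
m=(Z>.009)&(Z<.015);m[:10]=0;m[40:]=0
q=(C[m]-s["tcp_pos"])@M*1000; print(q.min(0),q.max(0))
```

```text
[ 0.51673715 -0.30360236  0.094     ] [ 78.7  -1.1 -31.1]
[ 0.51654996 -0.30365065  0.09125195] 992 [ 78.5  -1.1 -28.4]
[ 66.8749626  -11.20982194  38.61715734] [89.56704281  9.84386158 47.79277715]
[105.30453464 -56.44572443  47.91579475] [120.37616079  53.84082704  53.64279197]
```

View pics/w12.png

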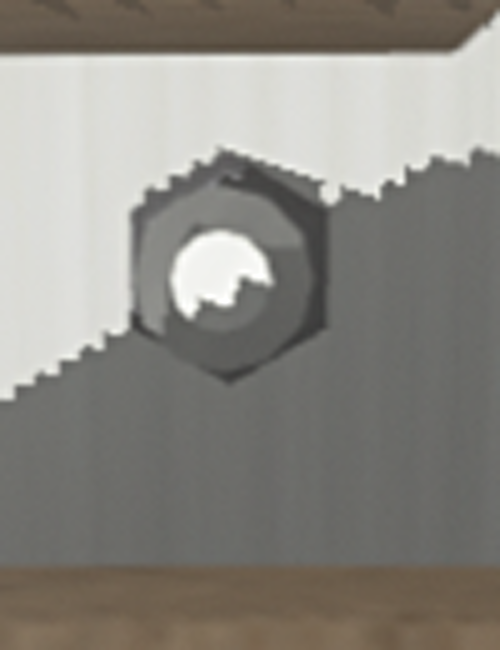

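```bash
python3 -m jog '[{"travel":[0,-2,20],"angular":[0,0,0],"fingers":1},{"travel":[0,0,15],"angular":[0,0,0],"fingers":1},{"travel":[0,0,7],"angular":[0,0,0],"fingers":1},{"travel":[0,0,0],"angular":[0,0,0],"fingers":1},{"travel":[0,0,0],"angular":[0,0,0],"fingers":1}]'
python3 - <<'E'
from meas import *
go((.4406,-.3267,.0205),np.radians(17.2))
E
```

```text
time_s: 19.9
tcp_pos: [0.4407, -0.3254, 0.0208]
tool_rot: [-0.001, 0.989, 0.149, -0.0]
wrist_force: [-3.1, 2.6, 7.6]
width: 0.0585
tcp [ 0.4407 -0.3254  0.0208] yaw 0.2998 tilt [-0.001  0.001 -1.   ] w 0.0585 t 19.9
travel mm [-0.5  1.2  0.3] wz -0.0004 j [-0.76  0.33  1.92 -0.    0.89  0.51] F [-3.1  2.6  7.6]
```

```bash
python3 -m jog '[{"travel":[0,0,0],"angular":[0,0,0],"fingers":-1},{"travel":[0,0,0],"angular":[0,0,0],"fingers":-1},{"travel":[0,0,0],"angular":[0,0,0],"fingers":-1},{"travel":[0,0,-10],"angular":[0,0,0],"fingers":-1},{"travel":[0,0,-40],"angular":[0,0,0],"fingers":-1}]'; python3 -m jog '[{"travel":[0,0,-60],"angular":[0,0,0],"fingers":-1},{"travel":[0,0,-60],"angular":[0,0,0],"fingers":-1},{"travel":[0,0,-60],"angular":[0,0,0],"fingers":-1},{"travel":[0,0,-60],"angular":[0,0,0],"fingers":-1},{"travel":[0,0,-40],"angular":[0,0,0],"fingers":-1}]';  python3 - <<'E'
from meas import *
f=cams.grab_frame("wrist");save(f,"w13.png");np.save("w13.npy",f,allow_pickle=True)
go((.4406,-.3267,.0205),np.radians(17.2))
E
```

```text
time_s: 20.52
tcp_pos: [0.4387, -0.3235, 0.0678]
tool_rot: [-0.003, 0.989, 0.149, -0.002]
wrist_force: [0.9, -0.0, 0.2]
width: 0.0856
time_s: 21.15
tcp_pos: [0.4413, -0.3258, 0.3544]
tool_rot: [0.002, 0.989, 0.149, 0.002]
wrist_force: [-0.5, -0.9, -0.1]
width: 0.0857
tcp [ 0.4429 -0.3274  0.3604] yaw 0.3 tilt [ 0.0108 -0.0103 -0.9999] w 0.0858 t 21.2
travel mm [ -4.5  -5.8 339.8] wz -0.0002 j [-0.76 -0.03  1.64  0.    1.52  0.51] F [ 0.9 -0.2  3.9]
```

View pics/w13.png

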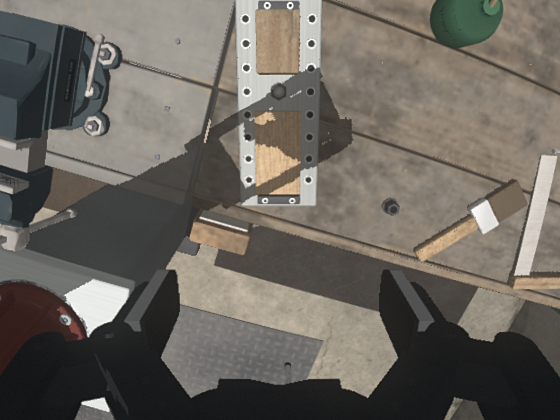

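Run:
```python
from meas import *
f=np.load("w13.npy",allow_pickle=True).item()
cn,_=meas(f,(250,0,305,12),.018,.03)
cw,_=meas(f,(250,190,305,208),.018,.03)
F=(np.array([.5163,-.304]),np.array([-.9556,-.2948]),np.array([.2948,-.9556]))
c,a=meas(f,(240,105,315,200),.03,.045); inplate(F,c,a)
c,a=meas(f,(245,5,315,80),.05,.075); inplate(F,c,a)
go((.54,.36,.36),np.radians(5.8))
# lamp extent
g=cams.grab_frame("side");C=cloud(g)[90:155,145:215].reshape(-1,3);k=(C[:,2]>.2)&(C[:,2]<.45)&(C[:,0]<.85);print(C[k].min(0),C[k].max(0),np.percentile(C[k],5,axis=0))
```

```text
ctr [ 615.2 -272.8] size [49.2  8.9] long axis deg -72.3 z 0.025 mean [ 615.2 -272.8] 327
ctr [ 376.5 -346.7] size [59.3 11.7] long axis deg -73.0 z 0.0246 mean [ 377.  -346.4] 384
ctr [ 440.2 -325.7] size [108.8  60.2] long axis deg 17.3 z 0.0377 mean [ 441.9 -325.4] 3740
  in plate mm [79.1 -1.7] deg 0.1
ctr [ 569.5 -285.9] size [70.  50.2] long axis deg 17.4 z 0.0626 mean [ 569.9 -285.8] 2790
  in plate mm [-56.2  -1.6] deg 0.3
tcp [ 0.4429 -0.3274  0.3604] yaw 0.3 tilt [ 0.0108 -0.0103 -0.9999] w 0.0858 t 21.2
travel mm [ 295.9 -628.    -5.7] wz 0.1987 j [-0.76 -0.03  1.64  0.    1.52  0.51] F [ 0.9 -0.2  3.9]
[ 0.65269969 -0.1085498   0.20316429] [0.84981373 0.29509171 0.44972022] [ 0.66517773 -0.06269459  0.30250579]
```

```bash
python3 -m jog '[{"travel":[20,-60,0],"angular":[0,0,0],"fingers":-1},{"travel":[20,-60,0],"angular":[0,0,0],"fingers":-1},{"travel":[20,-60,0],"angular":[0,0,0],"fingers":-1},{"travel":[20,-60,0],"angular":[0,0,0],"fingers":-1},{"travel":[20,-60,0],"angular":[0,0,0],"fingers":-1}]';  python3 -m jog '[{"travel":[20,-60,0],"angular":[0,0,0],"fingers":-1},{"travel":[20,-60,0],"angular":[0,0,0],"fingers":-1},{"travel":[20,-60,0],"angular":[0,0,0],"fingers":-1},{"travel":[20,-60,0],"angular":[0,0,0],"fingers":-1},{"travel":[20,-60,0],"angular":[0,0,0],"fingers":-1}]';  python3 -m jog '[{"travel":[15,-50,0],"angular":[0,0,0.1],"fingers":-1},{"travel":[0,0,0],"angular":[0,0,0.1],"fingers":-1},{"travel":[0,0,0],"angular":[0,0,0],"fingers":-1},{"travel":[0,0,0],"angular":[0,0,0],"fingers":-1},{"travel":[0,0,0],"angular":[0,0,0],"fingers":-1}]'
python3 - <<'E'
from meas import *
f=cams.grab_frame("wrist");save(f,"w14.png");np.save("w14.npy",f,allow_pickle=True)
go((.551,.3947,.006),np.radians(5.8))
E
```

```text
time_s: 21.88
tcp_pos: [0.4466, -0.011, 0.3486]
tool_rot: [-0.0, 0.989, 0.149, -0.0]
wrist_force: [1.1, -0.3, -0.1]
width: 0.0855
time_s: 22.5
tcp_pos: [0.4536, 0.3013, 0.3486]
tool_rot: [0.0, 0.989, 0.15, -0.0]
wrist_force: [0.6, 0.2, 0.0]
width: 0.0856
time_s: 23.12
tcp_pos: [0.4541, 0.3509, 0.3495]
tool_rot: [0.0, 0.999, 0.05, -0.0]
wrist_force: [0.0, -0.1, 0.5]
width: 0.0853
tcp [0.4541 0.3509 0.3497] yaw 0.0992 tilt [ 1.e-04  1.e-04 -1.e+00] w 0.0851 t 23.175
travel mm [100.7 -33.9 343.7] wz -0.002 j [0.54 0.04 1.59 0.   1.51 2.01] F [-0.1 -0.9  0.1]
```

View pics/w14.png

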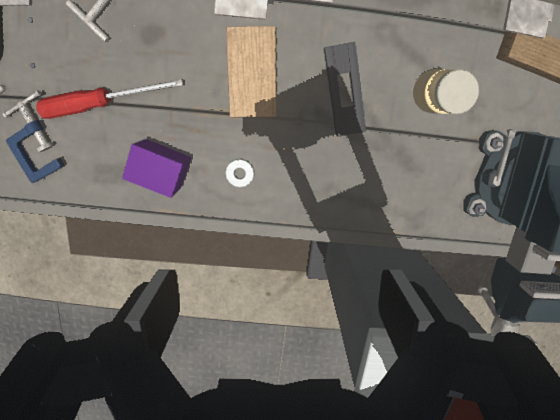

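```bash
python3 - <<'E'
from meas import *
f=np.load("w14.npy",allow_pickle=True).item()
c,a=meas(f,(215,15,290,130),.018,.033)
meas(f,(310,30,375,145),.007,.018)
meas(f,(220,155,260,195),.004,.013)
E
python3 -m jog '[{"travel":[20,-34,50],"angular":[0,0,0],"fingers":-1},{"travel":[30,0,50],"angular":[0,0,0],"fingers":-1},{"travel":[30,0,50],"angular":[0,0,0],"fingers":-1},{"travel":[21,0,50],"angular":[0,0,0],"fingers":-1},{"travel":[0,0,50],"angular":[0,0,0],"fingers":-1}]'
python3 -m jog '[{"travel":[0,0,50],"angular":[0,0,0],"fingers":-1},{"travel":[0,0,0],"angular":[0,0,0],"fingers":-1},{"travel":[0,0,0],"angular":[0,0,0],"fingers":-1},{"travel":[0,0,0],"angular":[0,0,0],"fingers":-1},{"travel":[0,0,0],"angular":[0,0,0],"fingers":-1}]'
python3 - <<'E'
from meas import *
go((.551,.3947,.006),np.radians(5.8))
E
```

```text
ctr [551.  395.5] size [109.7  60.3] long axis deg 5.6 z 0.0257 mean [552.3 395.3] 4261
ctr [541.5 271.5] size [116.4  40.7] long axis deg 16.1 z 0.0127 mean [543.2 272.4] 2345
ctr [415.9 402.9] size [38.5 36.8] long axis deg 20.1 z 0.0086 mean [416.2 402.8] 485
time_s: 23.8
tcp_pos: [0.553, 0.3943, 0.0993]
tool_rot: [-0.0, 0.999, 0.049, 0.001]
wrist_force: [0.3, 0.2, -0.4]
width: 0.0855
time_s: 24.42
tcp_pos: [0.5526, 0.3959, 0.0536]
tool_rot: [-0.001, 0.999, 0.05, 0.002]
wrist_force: [-0.4, -0.8, 0.6]
width: 0.0853
tcp [0.5526 0.3959 0.0536] yaw 0.0999 tilt [ 0.0043  0.0025 -1.    ] w 0.0853 t 24.425
travel mm [-1.9  1.2 47.6] wz -0.0013 j [ 0.52  0.51  1.58 -0.    1.04  1.99] F [-0.4 -0.8  0.6]
```

```bash
python3 -m jog '[{"travel":[-1,1,30],"angular":[0,0,0],"fingers":-1},{"travel":[0,0,14],"angular":[0,0,0],"fingers":-1},{"travel":[0,0,0],"angular":[0,0,0],"fingers":-1},{"travel":[0,0,0],"angular":[0,0,0],"fingers":1},{"travel":[0,0,0],"angular":[0,0,0],"fingers":1}]'; python3 -m jog '[{"travel":[0,0,0],"angular":[0,0,0],"fingers":1},{"travel":[0,0,0],"angular":[0,0,0],"fingers":1},{"travel":[0,0,-20],"angular":[0,0,0],"fingers":1},{"travel":[-10,0,-50],"angular":[0,0,0],"fingers":1},{"travel":[-20,0,-60],"angular":[0,0,0],"fingers":1}]'; python3 -m jog '[{"travel":[-20,0,-60],"angular":[0,0,0],"fingers":1},{"travel":[-20,0,-60],"angular":[0,0,0],"fingers":1},{"travel":[-20,0,-60],"angular":[0,0,0],"fingers":1},{"travel":[-10,0,-30],"angular":[0,0,0],"fingers":1},{"travel":[0,0,0],"angular":[0,0,0],"fingers":1}]';python3 - <<'E'
from meas import *
f=cams.grab_frame("wrist");save(f,"w15.png")
tool(f,[(280,155),(280,158),(280,161),(280,166),(225,158),(335,158)])
go((.4406,-.3267,.36),np.radians(17.2))
E
```

```text
time_s: 25.05
tcp_pos: [0.5516, 0.3948, 0.0089]
tool_rot: [-0.001, 0.999, 0.05, 0.002]
wrist_force: [0.7, 0.1, -0.9]
width: 0.0583
time_s: 25.68
tcp_pos: [0.5191, 0.3898, 0.1359]
tool_rot: [0.001, 0.999, 0.05, -0.002]
wrist_force: [0.7, 1.1, -0.4]
width: 0.0583
time_s: 26.3
tcp_pos: [0.4518, 0.3847, 0.3482]
tool_rot: [-0.002, 0.999, 0.05, 0.003]
wrist_force: [0.5, 0.5, -1.5]
width: 0.0583
(280, 155) [56.  -0.1 -9.9]
(280, 158) [ 56.   -0.1 -16.3]
(280, 161) [ 55.6  -0.1 -20.3]
(280, 166) [ 53.9  -0.1 -21. ]
(225, 158) [ 55.9 -20.8 -16.1]
(335, 158) [ 56.1  20.5 -16.3]
tcp [0.4513 0.384  0.3448] yaw 0.1001 tilt [ 0.0022  0.0012 -1.    ] w 0.0586 t 26.35
travel mm [-81.7 706.  -16.1] wz -0.2001 j [ 0.59  0.08  1.56 -0.    1.5   2.06] F [-0.2  0.2 -0.9]
```

View pics/w15.png

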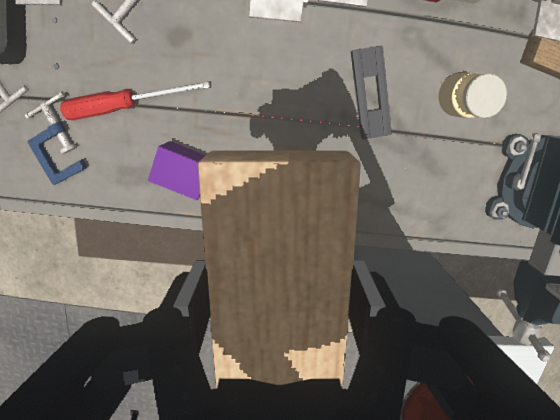

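```bash
python3 -m jog '[{"travel":[-7,60,0],"angular":[0,0,0],"fingers":1},{"travel":[-7,60,0],"angular":[0,0,0],"fingers":1},{"travel":[-7,60,0],"angular":[0,0,0],"fingers":1},{"travel":[-7,60,0],"angular":[0,0,0],"fingers":1},{"travel":[-7,60,0],"angular":[0,0,0],"fingers":1}]';python3 -m jog '[{"travel":[-7,60,0],"angular":[0,0,0],"fingers":1},{"travel":[-7,60,0],"angular":[0,0,0],"fingers":1},{"travel":[-7,60,0],"angular":[0,0,0],"fingers":1},{"travel":[-7,60,0],"angular":[0,0,0],"fingers":1},{"travel":[-7,60,0],"angular":[0,0,0],"fingers":1}]';python3 -m jog '[{"travel":[-6,60,0],"angular":[0,0,0],"fingers":1},{"travel":[-6,46,0],"angular":[0,0,-0.1],"fingers":1},{"travel":[0,0,0],"angular":[0,0,-0.1],"fingers":1},{"travel":[0,0,0],"angular":[0,0,0],"fingers":1},{"travel":[0,0,0],"angular":[0,0,0],"fingers":1}]'
python3 - <<'E'
from meas import *
f=cams.grab_frame("wrist")
tool(f,[(280,155),(280,158),(280,161),(280,166),(225,158),(335,158)])
go((.4406,-.3267,.08),np.radians(17.2))
E
```

```text
time_s: 26.98
tcp_pos: [0.445, 0.0798, 0.3401]
tool_rot: [0.0, 0.999, 0.05, -0.003]
wrist_force: [0.8, -0.5, 0.5]
width: 0.0582
time_s: 27.6
tcp_pos: [0.44, -0.2217, 0.3401]
tool_rot: [-0.002, 0.999, 0.049, -0.002]
wrist_force: [1.5, 0.1, -1.2]
width: 0.0581
time_s: 28.22
tcp_pos: [0.4396, -0.326, 0.3417]
tool_rot: [-0.001, 0.989, 0.149, -0.001]
wrist_force: [0.9, 0.6, -1.0]
width: 0.0585
(280, 155) [55.1  0.6 -5.6]
(280, 158) [ 55.2   0.6 -12.2]
(280, 161) [ 54.6   0.6 -14.9]
(280, 166) [ 53.1   0.6 -16.4]
(225, 158) [ 55.4 -19.8 -13.1]
(335, 158) [ 54.9  21.5 -10.5]
tcp [ 0.4398 -0.326   0.3423] yaw 0.2993 tilt [-0.0017  0.0017 -1.    ] w 0.058 t 28.275
travel mm [  0.8   1.4 262.3] wz -0.0009 j [-0.77 -0.02  1.66  0.    1.5   0.51] F [-0.6 -0.5 -0.7]
```

```bash
python3 -m jog '[{"travel":[0,0,50],"angular":[0,0,0],"fingers":1},{"travel":[0,0,50],"angular":[0,0,0],"fingers":1},{"travel":[0,0,50],"angular":[0,0,0],"fingers":1},{"travel":[0,0,50],"angular":[0,0,0],"fingers":1},{"travel":[0,0,40],"angular":[0,0,0],"fingers":1}]'; python3 -m jog '[{"travel":[0,0,20],"angular":[0,0,0],"fingers":1},{"travel":[0,0,0],"angular":[0,0,0],"fingers":1},{"travel":[0,0,0],"angular":[0,0,0],"fingers":1},{"travel":[0,0,0],"angular":[0,0,0],"fingers":1},{"travel":[0,0,0],"angular":[0,0,0],"fingers":1}]'
cat > stud.py <<'E'
from meas import *
f=cams.grab_frame("wrist"); s=status.get_obs(); M=rot(s["tool_rot"])
C=cloud(f); p=proj(f,(.5163,-.304,.094)); u,v=map(int,p); Z=C[...,2]; m=(Z>.080)&(Z<.1); mm=np.zeros_like(m); mm[max(v-40,0):v+40,max(u-35,0):u+35]=1; m&=mm
print("stud px",p,m.sum(),"world",C[m].mean(0),"tool", ((C[m].mean(0)-s["tcp_pos"])@M*1000).round(1))
m=(Z>.009)&(Z<.015);m[40:]=0
if m.sum():
    q=(C[m]-s["tcp_pos"])@M*1000; print(np.percentile(q,1,axis=0),np.percentile(q,99,axis=0))
tool(f,[(280,155),(280,158),(280,161),(280,166),(225,158),(335,158)])
go((.4406,-.3267,.0456),np.radians(17.2))
save(f,"studv.png")
E
python3 stud.py
```

```text
time_s: 28.9
tcp_pos: [0.4396, -0.3253, 0.1016]
tool_rot: [-0.001, 0.989, 0.15, -0.0]
wrist_force: [0.4, -0.2, -1.6]
width: 0.0585
time_s: 29.52
tcp_pos: [0.4408, -0.3274, 0.085]
tool_rot: [0.001, 0.989, 0.149, 0.001]
wrist_force: [0.1, -0.1, -1.2]
width: 0.0585
stud px [278.31596624  92.53294885] 712 world [ 0.51643875 -0.30366119  0.09129371] tool [79.4 -0.2 -6.5]
[108.34361878 -54.48069802  70.39740201] [129.42400143  53.72281307  74.33951181]
(280, 155) [55.6  0.8 -6.8]
(280, 158) [ 55.7   0.8 -13.8]
(280, 161) [ 55.3   0.7 -17.5]
(280, 166) [ 53.6   0.7 -18.2]
(225, 158) [ 55.5 -19.9 -12.8]
(335, 158) [ 55.5  21.5 -12.4]
tcp [ 0.4406 -0.3273  0.0848] yaw 0.2997 tilt [ 0.0014 -0.0014 -1.    ] w 0.0583 t 29.575
travel mm [ 0.1 -0.6 39.2] wz -0.0005 j [-0.77  0.23  1.9  -0.    1.01  0.5 ] F [-0.2  0.  -1.6]
```

View pics/studv.png

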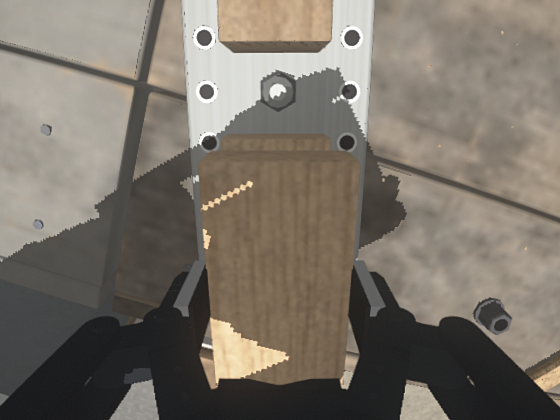

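```bash
python3 -m jog '[{"travel":[-1.5,-1,20],"angular":[0,0,0],"fingers":1},{"travel":[0,0,13],"angular":[0,0,0],"fingers":1},{"travel":[0,0,4],"angular":[0,0,0],"fingers":1},{"travel":[0,0,0],"angular":[0,0,0],"fingers":1},{"travel":[0,0,0],"angular":[0,0,0],"fingers":1}]'
python3 - <<'E'
from meas import *
go((.4406,-.3267,.0456),np.radians(17.2))
E
```

```text
time_s: 30.2
tcp_pos: [0.4388, -0.3267, 0.0473]
tool_rot: [0.0, 0.989, 0.149, 0.0]
wrist_force: [0.4, 0.2, -0.3]
width: 0.0582
tcp [ 0.4388 -0.3267  0.0473] yaw 0.2998 tilt [ 8.e-04 -8.e-04 -1.e+00] w 0.0582 t 30.2
travel mm [1.7 0.5 1.7] wz -0.0004 j [-0.77  0.29  1.92 -0.    0.94  0.5 ] F [ 0.4  0.2 -0.3]
```

```bash
python3 -m jog '[{"travel":[0,0,1],"angular":[0,0,0],"fingers":1},{"travel":[0,0,1],"angular":[0,0,0],"fingers":1},{"travel":[0,0,0],"angular":[0,0,0],"fingers":1},{"travel":[0,0,0],"angular":[0,0,0],"fingers":1},{"travel":[0,0,0],"angular":[0,0,0],"fingers":1}]'
python3 - <<'E'
from meas import *
go((.4406,-.3267,.0456),np.radians(17.2))
E
```

```text
time_s: 30.82
tcp_pos: [0.4387, -0.3265, 0.0453]
tool_rot: [0.0, 0.989, 0.149, 0.0]
wrist_force: [-0.8, 0.1, 4.5]
width: 0.0588
tcp [ 0.4387 -0.3265  0.0453] yaw 0.2998 tilt [ 5.e-04 -5.e-04 -1.e+00] w 0.0588 t 30.825
travel mm [ 1.8  0.7 -0.3] wz -0.0004 j [-0.77  0.29  1.92  0.    0.94  0.5 ] F [-0.8  0.1  4.5]
```

```bash
python3 -m jog '[{"travel":[0,0,0],"angular":[0,0,0],"fingers":-1},{"travel":[0,0,0],"angular":[0,0,0],"fingers":-1},{"travel":[0,0,0],"angular":[0,0,0],"fingers":-1},{"travel":[0,0,-10],"angular":[0,0,0],"fingers":-1},{"travel":[0,0,-40],"angular":[0,0,0],"fingers":-1}]'; python3 -m jog '[{"travel":[0,0,-60],"angular":[0,0,0],"fingers":-1},{"travel":[0,0,-60],"angular":[0,0,0],"fingers":-1},{"travel":[0,0,-60],"angular":[0,0,0],"fingers":-1},{"travel":[0,0,-50],"angular":[0,0,0],"fingers":-1},{"travel":[0,0,0],"angular":[0,0,0],"fingers":-1}]';python3 -m jog '[{"travel":[0,0,0],"angular":[0,0,0],"fingers":-1},{"travel":[0,0,0],"angular":[0,0,0],"fingers":-1},{"travel":[0,0,0],"angular":[0,0,0],"fingers":-1},{"travel":[0,0,0],"angular":[0,0,0],"fingers":-1},{"travel":[0,0,0],"angular":[0,0,0],"fingers":-1}]';   python3 - <<'E'
from meas import *
f=cams.grab_frame("wrist");save(f,"w16.png");np.save("w16.npy",f,allow_pickle=True)
F=(np.array([.5163,-.304]),np.array([-.9556,-.2948]),np.array([.2948,-.9556]))
c,a=meas(f,(225,95,330,230),.055,.075); inplate(F,c,a)
c,a=meas(f,(240,0,330,85),.05,.075); inplate(F,c,a)
C=cloud(f);
go((.44,.2,.35),.3)
E
```

```text
time_s: 31.45
tcp_pos: [0.4364, -0.3244, 0.0929]
tool_rot: [-0.003, 0.989, 0.149, -0.002]
wrist_force: [0.2, -0.9, 0.1]
width: 0.0852
time_s: 32.08
tcp_pos: [0.4405, -0.3283, 0.3322]
tool_rot: [0.005, 0.989, 0.149, 0.004]
wrist_force: [0.3, -0.5, -0.1]
width: 0.085
time_s: 32.7
tcp_pos: [0.4383, -0.3262, 0.3242]
tool_rot: [-0.0, 0.989, 0.149, -0.0]
wrist_force: [-0.3, -0.5, -0.4]
width: 0.0857
ctr [ 438.9 -326.3] size [109.   60.3] long axis deg 17.2 z 0.0627 mean [ 440.9 -325.9] 4756
  in plate mm [80.6 -1.5] deg 0.0
ctr [ 569.2 -286.2] size [68.6 50.2] long axis deg 17.3 z 0.0626 mean [ 569.4 -286.1] 3207
  in plate mm [-55.8  -1.4] deg 0.2
tcp [ 0.4383 -0.3262  0.3244] yaw 0.2998 tilt [-3.e-04  4.e-04 -1.e+00] w 0.0855 t 32.75
travel mm [ 157.  -502.3  -25.4] wz -0.0002 j [-0.77 -0.01  1.69  0.    1.47  0.5 ] F [-0.1  0.1 -0.2]
```

View pics/w16.png

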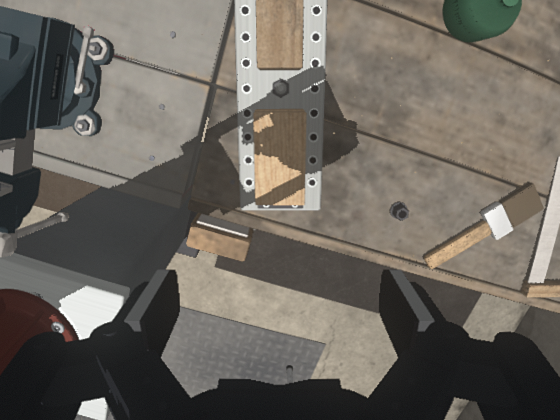

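Run:
```python
from meas import *
f=cams.grab_frame("wrist"); tool(f,[(172,274),(170,280),(160,276),(175,290),(390,280),(385,290),(395,274)])
s=status.get_obs(); M=rot(s["tool_rot"]); q=(cloud(f)-s["tcp_pos"])@M*1000
k=(q[...,2]<30)&(q[...,2]>-80)&(abs(q[...,0])<20); print("finger max z, y range",q[k][:,2].max(),q[k][:,1].min(),q[k][:,1].max(), np.percentile(q[k][:,2],[95,99]))
```

```text
(172, 274) [ 10.4 -42.4 -20. ]
(170, 280) [  9.1 -42.6 -22.6]
(160, 276) [ 10.9 -46.3 -22.7]
(175, 290) [  1.9 -42.5 -18.2]
(390, 280) [ 10.9  42.8 -25.4]
(385, 290) [  3.5  42.9 -20.8]
(395, 274) [ 11.7  45.6 -22.3]
finger max z, y range -12.736323888813269 -74.72655252676003 75.20181968402628 [-25.77989676 -17.8021393 ]
```

```bash
python3 -m jog '[{"travel":[15,-60,-5],"angular":[0,0,0],"fingers":-1},{"travel":[17,-60,-5],"angular":[0,0,0],"fingers":-1},{"travel":[17,-60,-5],"angular":[0,0,0],"fingers":-1},{"travel":[17,-60,-5],"angular":[0,0,0],"fingers":-1},{"travel":[17,-60,-5],"angular":[0,0,0],"fingers":-1}]';  python3 -m jog '[{"travel":[17,-60,0],"angular":[0,0,0],"fingers":-1},{"travel":[17,-60,0],"angular":[0,0,0],"fingers":-1},{"travel":[17,-60,0],"angular":[0,0,0],"fingers":-1},{"travel":[17,-60,0],"angular":[0,0,0],"fingers":-1},{"travel":[17,-30,0],"angular":[0,0,0],"fingers":-1}]';   python3 - <<'E'
from meas import *
go((.445,.2435,.06),np.radians(16.4))
E
```

```text
time_s: 33.42
tcp_pos: [0.4288, -0.0135, 0.3502]
tool_rot: [0.0, 0.989, 0.149, 0.001]
wrist_force: [1.9, 0.2, -0.2]
width: 0.0857
time_s: 34.05
tcp_pos: [0.4297, 0.2707, 0.35]
tool_rot: [-0.0, 0.989, 0.151, 0.0]
wrist_force: [-0.2, -0.8, 0.4]
width: 0.085
tcp [0.4297 0.2707 0.35  ] yaw 0.3032 tilt [ 4.e-04  7.e-04 -1.e+00] w 0.085 t 34.05
travel mm [  6.3  30.6 289.9] wz 0.017 j [ 0.42 -0.11  1.74  0.    1.52  1.69] F [-0.2 -0.8  0.4]
```

```bash
python3 -m jog '[{"travel":[2,10,50],"angular":[0,0,0],"fingers":-1},{"travel":[2,10,50],"angular":[0,0,0],"fingers":-1},{"travel":[2,10,50],"angular":[0,0,0],"fingers":-1},{"travel":[0,0,50],"angular":[0,0,0],"fingers":-1},{"travel":[0,0,30],"angular":[0,0,0.017],"fingers":-1}]'; python3 -m jog '[{"travel":[0,0,55],"angular":[0,0,0],"fingers":-1},{"travel":[0,0,0],"angular":[0,0,0],"fingers":-1},{"travel":[0,0,0],"angular":[0,0,0],"fingers":-1},{"travel":[0,0,0],"angular":[0,0,0],"fingers":-1},{"travel":[0,0,0],"angular":[0,0,0],"fingers":-1}]';  python3 - <<'E'
from meas import *
f=cams.grab_frame("wrist");save(f,"w17.png");np.save("w17.npy",f,allow_pickle=True)
go((.5415,.2717,.06),np.radians(16.4))
E
```

```text
time_s: 34.67
tcp_pos: [0.4435, 0.2401, 0.1168]
tool_rot: [0.0, 0.99, 0.141, -0.002]
wrist_force: [0.5, 0.2, 0.6]
width: 0.0854
time_s: 35.3
tcp_pos: [0.4469, 0.2415, 0.0669]
tool_rot: [-0.0, 0.99, 0.141, 0.002]
wrist_force: [-0.0, 0.4, 0.0]
width: 0.0856
tcp [0.4465 0.2414 0.0665] yaw 0.2829 tilt [ 0.0033  0.0012 -1.    ] w 0.0854 t 35.35
travel mm [99.7 -2.6  6.9] wz -0.0034 j [0.36 0.18 2.   0.   0.96 1.65] F [ 0.3 -0.4  0.1]
```

View pics/w17.png

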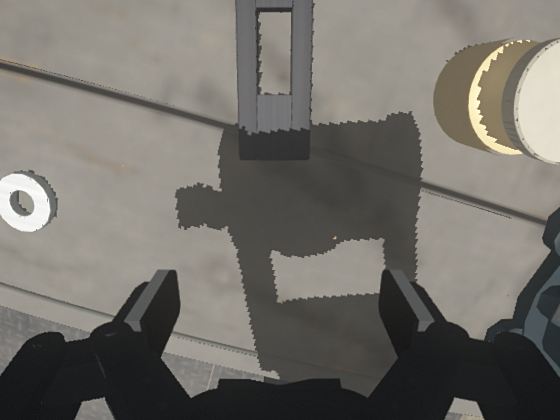

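```bash
python3 -m jog '[{"travel":[40,-3,0],"angular":[0,0,0],"fingers":-1},{"travel":[40,0,0],"angular":[0,0,0],"fingers":-1},{"travel":[20,0,0],"angular":[0,0,0],"fingers":-1},{"travel":[0,0,0],"angular":[0,0,0],"fingers":-1},{"travel":[0,0,0],"angular":[0,0,0],"fingers":-1}]';  python3 - <<'E'
from meas import *
f=cams.grab_frame("wrist");save(f,"w18.png")
c,a=meas(f,(180,130,380,410),.007,.018)
go((.5415,.2717,.002),np.radians(16.4))
E
```

```text
time_s: 35.98
tcp_pos: [0.5393, 0.2713, 0.0646]
tool_rot: [0.0, 0.99, 0.141, -0.001]
wrist_force: [-0.6, 0.0, -0.4]
width: 0.0852
ctr [540.8 271.6] size [114.4  40.2] long axis deg 16.1 z 0.0128 mean [546.6 273.1] 9926
tcp [0.539  0.2713 0.0644] yaw 0.283 tilt [-1.5e-03 -5.0e-04 -1.0e+00] w 0.0853 t 36.025
travel mm [ 2.6  0.3 62.4] wz -0.0033 j [0.35 0.36 1.77 0.   1.01 1.64] F [-0.7 -0.7 -0.4]
```

View pics/w18.png

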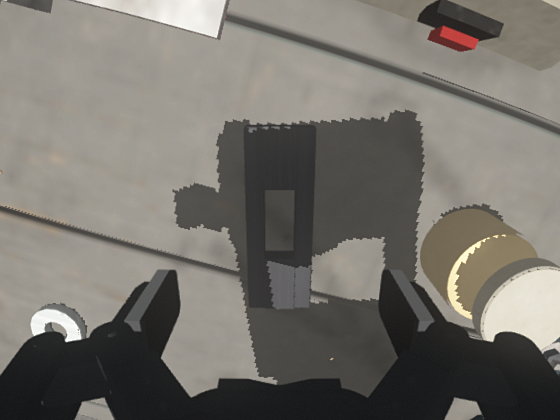

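```bash
python3 -m jog '[{"travel":[0,0,40],"angular":[0,0,0],"fingers":-1},{"travel":[0,0,20],"angular":[0,0,0],"fingers":-1},{"travel":[0,0,0],"angular":[0,0,0],"fingers":-1},{"travel":[0,0,0],"angular":[0,0,0],"fingers":-1},{"travel":[0,0,0],"angular":[0,0,0],"fingers":-1}]';  python3 - <<'E'
from meas import *
go((.5415,.2717,.001),np.radians(16.4))
E
```

```text
time_s: 36.65
tcp_pos: [0.5416, 0.2721, 0.0062]
tool_rot: [-0.0, 0.99, 0.141, 0.001]
wrist_force: [0.4, -0.7, 0.2]
width: 0.0859
tcp [0.5416 0.2721 0.0062] yaw 0.2829 tilt [ 0.0026  0.001  -1.    ] w 0.0859 t 36.65
travel mm [-0.2  0.4  5.2] wz -0.0034 j [0.35 0.45 1.78 0.   0.9  1.64] F [ 0.4 -0.7  0.2]
```

```bash
python3 -m jog '[{"travel":[0,0,4],"angular":[0,0,0],"fingers":-1},{"travel":[0,0,0],"angular":[0,0,0],"fingers":1},{"travel":[0,0,0],"angular":[0,0,0],"fingers":1},{"travel":[0,0,0],"angular":[0,0,0],"fingers":1},{"travel":[0,0,0],"angular":[0,0,0],"fingers":1}]';  python3 -m jog '[{"travel":[0,0,0],"angular":[0,0,0],"fingers":1},{"travel":[0,0,0],"angular":[0,0,0],"fingers":1},{"travel":[0,0,0],"angular":[0,0,0],"fingers":1},{"travel":[0,0,-30],"angular":[0,0,0],"fingers":1},{"travel":[0,0,-30],"angular":[0,0,0],"fingers":1}]'
python3 - <<'E'
from meas import *
f=cams.grab_frame("wrist");save(f,"w19.png")
go((.45,.245,.1),np.radians(16.4))
E
```

```text
time_s: 37.28
tcp_pos: [0.5408, 0.2718, 0.0011]
tool_rot: [-0.0, 0.99, 0.141, 0.001]
wrist_force: [0.2, 0.3, 2.1]
width: 0.0381
time_s: 37.9
tcp_pos: [0.5381, 0.2708, 0.059]
tool_rot: [0.0, 0.99, 0.141, -0.003]
wrist_force: [0.3, 0.3, -2.0]
width: 0.0386
tcp [0.5416 0.2723 0.0642] yaw 0.2829 tilt [ 0.003   0.0012 -1.    ] w 0.0381 t 37.95
travel mm [-95.4   0.6 -36.1] wz -0.0033 j [0.35 0.37 1.77 0.   1.   1.64] F [2.6 0.5 1.2]
```

View pics/w19.png

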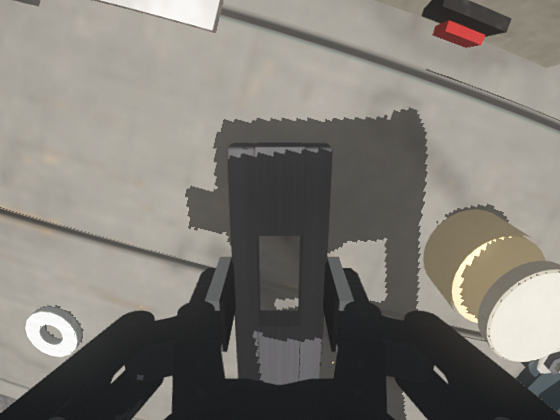

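```bash
python3 -m jog '[{"travel":[-35,0,-10],"angular":[0,0,0],"fingers":1},{"travel":[-40,0,-20],"angular":[0,0,0],"fingers":1},{"travel":[-20,0,-50],"angular":[0,0,0],"fingers":1},{"travel":[0,0,-60],"angular":[0,0,0],"fingers":1},{"travel":[0,0,-60],"angular":[0,0,0],"fingers":1}]'; python3 -m jog '[{"travel":[0,0,-50],"angular":[0,0,0],"fingers":1},{"travel":[0,0,-30],"angular":[0,0,0],"fingers":1},{"travel":[0,0,0],"angular":[0,0,0],"fingers":1},{"travel":[0,0,0],"angular":[0,0,0],"fingers":1},{"travel":[0,0,0],"angular":[0,0,0],"fingers":1}]'
python3 - <<'E'
from meas import *
f=cams.grab_frame("wrist");save(f,"w20.png");tool(f,[(280,146),(280,149),(280,153),(280,160),(240,180),(320,180),(280,225),(280,236),(260,280),(302,280)])
s=status.get_obs();M=rot(s["tool_rot"]);q=(cloud(f)-s["tcp_pos"])@M*1000
k=(abs(q[...,2])<20)&(abs(q[...,1])<25)&(q[...,0]>30)&(q[...,0]<80); p=q[k]; print(p.min(0),p.max(0),len(p), np.percentile(p[:,2],[2,10,50]))
print(cv2.minAreaRect(p[:,:2].astype(np.float32)))
go((.5163,-.304,.35),np.radians(17.2))
E
```

```text
time_s: 38.58
tcp_pos: [0.4474, 0.2446, 0.2601]
tool_rot: [0.0, 0.99, 0.141, -0.002]
wrist_force: [0.9, 0.0, -2.6]
width: 0.0382
time_s: 39.2
tcp_pos: [0.4478, 0.2446, 0.3373]
tool_rot: [0.001, 0.99, 0.141, -0.003]
wrist_force: [-0.1, 0.2, -3.1]
width: 0.0379
(280, 146) [ 59.6   0.6 -11.7]
(280, 149) [ 58.4   0.6 -11.1]
(280, 153) [ 56.8   0.6 -10.4]
(280, 160) [ 54.3   0.6 -11.5]
(240, 180) [ 46.3 -14.8 -10.7]
(320, 180) [ 46.4  16.1 -10.8]
(280, 225) [ 27.9   0.7 -11.1]
(280, 236) [-131.2    2.1  343.7]
(260, 280) [-696.8  -79.1 1175.9]
(302, 280) [  3.2  10.  -11.9]
[ 30.01275716 -19.61255763 -13.2353749 ] [59.74969393 20.27188318  0.35196084] 7919 [-12.41275962 -11.92296062 -11.10927586]
((44.87184143066406, 0.30841827392578125), (29.716724395751953, 39.895973205566406), 0.12479958683252335)
tcp [0.448  0.2447 0.3378] yaw 0.2828 tilt [-0.0046 -0.0017 -1.    ] w 0.0383 t 39.25
travel mm [-87.6 545.9 -11.6] wz -0.0174 j [ 0.36 -0.1   1.75  0.    1.5   1.65] F [ 1.1  0.5 -2.9]
```

View pics/w20.png

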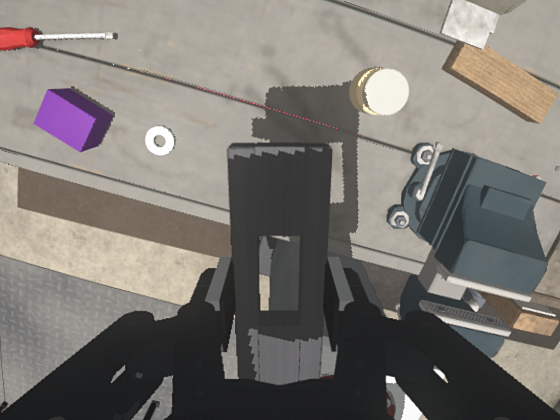

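```bash
python3 -m jog '[{"travel":[-9,60,-2],"angular":[0,0,0],"fingers":1},{"travel":[-9,60,-2],"angular":[0,0,0],"fingers":1},{"travel":[-10,60,-2],"angular":[0,0,0],"fingers":1},{"travel":[-10,60,-2],"angular":[0,0,0],"fingers":1},{"travel":[-10,60,-2],"angular":[0,0,0],"fingers":1}]'; python3 -m jog '[{"travel":[-10,60,0],"angular":[0,0,0],"fingers":1},{"travel":[-10,60,0],"angular":[0,0,0],"fingers":1},{"travel":[-10,60,0],"angular":[0,0,0],"fingers":1},{"travel":[-10,60,0],"angular":[0,0,0],"fingers":1},{"travel":[0,6,0],"angular":[0,0,-0.0174],"fingers":1}]'; python3 -m jog '[{"travel":[0,0,50],"angular":[0,0,0],"fingers":1},{"travel":[0,0,50],"angular":[0,0,0],"fingers":1},{"travel":[0,0,50],"angular":[0,0,0],"fingers":1},{"travel":[0,0,0],"angular":[0,0,0],"fingers":1},{"travel":[0,0,0],"angular":[0,0,0],"fingers":1}]'
python3 - <<'E'
from meas import *
f=cams.grab_frame("wrist");save(f,"w21.png")
go((.5163,-.304,.12),np.radians(17.2))
print(proj(f,(.5163,-.304,.094)))
E
```

```text
time_s: 39.88
tcp_pos: [0.4862, -0.0581, 0.3494]
tool_rot: [-0.0, 0.99, 0.141, -0.001]
wrist_force: [0.2, 0.4, -2.4]
width: 0.0382
time_s: 40.5
tcp_pos: [0.516, -0.3076, 0.348]
tool_rot: [-0.001, 0.989, 0.147, -0.002]
wrist_force: [-0.2, 0.7, -2.9]
width: 0.0384
time_s: 41.12
tcp_pos: [0.5179, -0.3038, 0.2022]
tool_rot: [0.001, 0.989, 0.15, 0.001]
wrist_force: [1.1, -0.3, -1.6]
width: 0.0381
tcp [ 0.5186 -0.3045  0.2037] yaw 0.3008 tilt [ 0.0039 -0.0028 -1.    ] w 0.0381 t 41.175
travel mm [-2.3 -1.5 83.7] wz 0.0006 j [-0.65  0.19  1.7   0.    1.25  0.62] F [ 0.1  0.1 -1.1]
[277.93386734 202.79898865]
```

View pics/w21.png

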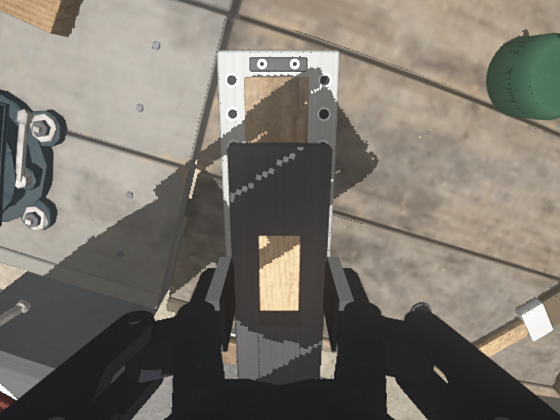

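```bash
python3 -m jog '[{"travel":[-2,-1,40],"angular":[0,0,0],"fingers":1},{"travel":[0,0,30],"angular":[0,0,0],"fingers":1},{"travel":[0,0,13],"angular":[0,0,0],"fingers":1},{"travel":[0,0,0],"angular":[0,0,0],"fingers":1},{"travel":[0,0,0],"angular":[0,0,0],"fingers":1}]'
python3 - <<'E'
from meas import *
f=cams.grab_frame("wrist");save(f,"w22.png");save(f,"w22c.png",(220,130,340,390),2.3)
go((.5163,-.304,.063),np.radians(17.2))
s=status.get_obs();M=rot(s["tool_rot"]);C=cloud(f);q=(C-s["tcp_pos"])@M*1000
p=proj(f,(.5163,-.304,.094));print(p)
u,v=map(int,p); Z=C[...,2]; m=(Z>.08)&(Z<.098); m[:v-50]=0;m[v+50:]=0;m[:,:u-22]=0;m[:,u+22:]=0; print("stud",m.sum(),q[m].min(0) if m.any() else 0,q[m].max(0) if m.any() else 0, q[m].mean(0) if m.any() else 0)
m=(Z>.018)&(Z<.03);m[130:]=0;m[:,:200]=0;m[:,360:]=0;print("stop ty",np.percentile(q[m],[0.5,99.5],axis=0),m.sum())
k=(abs(q[...,2])<20)&(abs(q[...,1])<25)&(q[...,0]>30)&(q[...,0]<80)&(Z>.1); pp=q[k]; print("strap",pp.min(0),pp.max(0))
E
```

```text
time_s: 41.8
tcp_pos: [0.5163, -0.3046, 0.1202]
tool_rot: [0.002, 0.989, 0.15, 0.002]
wrist_force: [-0.6, 0.7, -1.7]
width: 0.0386
tcp [ 0.5163 -0.3045  0.1201] yaw 0.3002 tilt [ 0.0034 -0.0026 -1.    ] w 0.0382 t 41.85
travel mm [ 0.1 -0.7 57.1] wz 0.0001 j [-0.65  0.28  1.76  0.    1.1   0.62] F [-0.1 -0.5 -1.9]
[277.24709182 247.92566744]
stud 304 [-2.54471491 -6.97548069 23.59165889] [ 5.40968298  4.82881757 39.7660894 ] [ 1.96296108 -1.09086626 28.48498014]
stop ty [[ 96.74541155 -25.78432327  93.13873679]
 [108.69870393  23.8488953  101.72853138]] 1591
strap [ 30.00282281 -19.5267564  -13.90513438] [60.0475363  20.28135557  0.96179836]
```

View pics/w22.png

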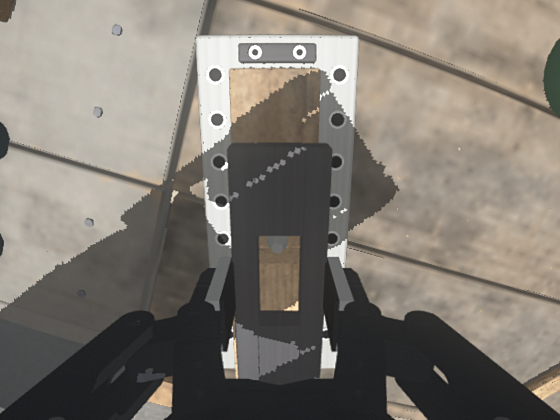

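```bash
python3 -m jog '[{"travel":[-2,-1.2,0],"angular":[0,0,0],"fingers":1},{"travel":[0,0,20],"angular":[0,0,0],"fingers":1},{"travel":[0,0,15],"angular":[0,0,0],"fingers":1},{"travel":[0,0,0],"angular":[0,0,0],"fingers":1},{"travel":[0,0,0],"angular":[0,0,0],"fingers":1}]'
python3 - <<'E'
from meas import *
f=cams.grab_frame("wrist");save(f,"w23.png",(200,20,360,400),2)
go((.5163,-.304,.063),np.radians(17.2))
E
```

```text
time_s: 42.48
tcp_pos: [0.5121, -0.3025, 0.082]
tool_rot: [-0.001, 0.989, 0.149, -0.0]
wrist_force: [-0.4, 0.4, -1.7]
width: 0.0381
tcp [ 0.5125 -0.3027  0.0826] yaw 0.3001 tilt [-4.e-04  5.e-04 -1.e+00] w 0.0383 t 42.525
travel mm [ 3.3  2.4 19.6] wz -0.0001 j [-0.65  0.32  1.79  0.    1.03  0.62] F [ 0.5 -0.5 -2. ]
```

View pics/w23.png

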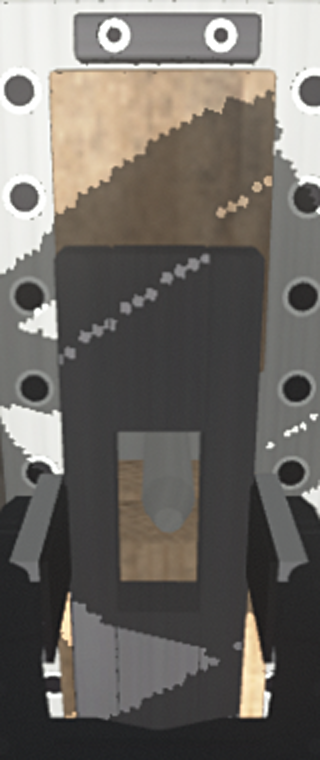

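```bash
python3 -m jog '[{"travel":[0,1.5,5],"angular":[0,0,0],"fingers":1},{"travel":[0,0,8],"angular":[0,0,0],"fingers":1},{"travel":[0,0,4],"angular":[0,0,0],"fingers":1},{"travel":[0,0,0],"angular":[0,0,0],"fingers":1},{"travel":[0,0,0],"angular":[0,0,0],"fingers":1}]'
python3 - <<'E'
from meas import *
go((.5163,-.304,.063),np.radians(17.2))
E
```

```text
time_s: 43.15
tcp_pos: [0.513, -0.3043, 0.0657]
tool_rot: [0.0, 0.989, 0.15, 0.0]
wrist_force: [0.5, -0.4, -2.8]
width: 0.0382
tcp [ 0.513  -0.3043  0.0657] yaw 0.3002 tilt [ 0. -0. -1.] w 0.0382 t 43.15
travel mm [3.3 0.7 2.7] wz 0.0 j [-0.65  0.35  1.79  0.    1.    0.62] F [ 0.5 -0.4 -2.8]
```

```bash
python3 -m jog '[{"travel":[0,0,1.5],"angular":[0,0,0],"fingers":1},{"travel":[0,0,1],"angular":[0,0,0],"fingers":1},{"travel":[0,0,0],"angular":[0,0,0],"fingers":1},{"travel":[0,0,0],"angular":[0,0,0],"fingers":1},{"travel":[0,0,0],"angular":[0,0,0],"fingers":1}]'
python3 - <<'E'
from meas import *
go((.5163,-.304,.063),np.radians(17.2))
f=cams.grab_frame("wrist");save(f,"w24.png",(200,20,360,400),2)
E
```

```text
time_s: 43.78
tcp_pos: [0.5129, -0.3043, 0.0632]
tool_rot: [-0.0, 0.989, 0.15, 0.0]
wrist_force: [0.8, 0.1, -2.8]
width: 0.0384
tcp [ 0.5129 -0.3043  0.0632] yaw 0.3002 tilt [ 0.  0. -1.] w 0.0384 t 43.775
travel mm [3.3 0.7 0.2] wz -0.0 j [-0.65  0.35  1.79  0.    1.    0.62] F [ 0.8  0.1 -2.8]
```

View pics/w24.png

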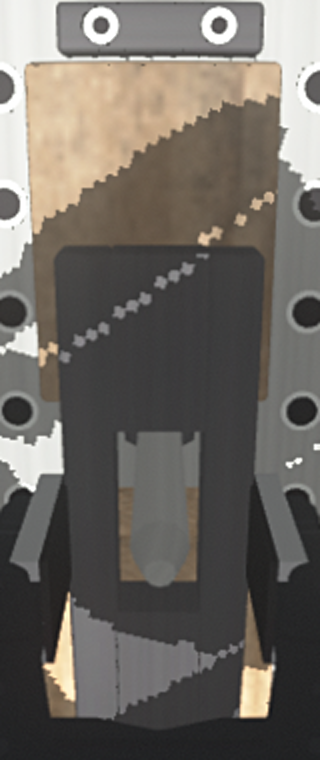

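```bash
python3 -m jog '[{"travel":[0,0,1],"angular":[0,0,0],"fingers":1},{"travel":[0,0,1],"angular":[0,0,0],"fingers":1},{"travel":[0,0,0],"angular":[0,0,0],"fingers":1},{"travel":[0,0,0],"angular":[0,0,0],"fingers":1},{"travel":[0,0,0],"angular":[0,0,0],"fingers":1}]'
```

```text
time_s: 44.45
tcp_pos: [0.513, -0.3044, 0.0631]
tool_rot: [-0.0, 0.989, 0.15, -0.0]
wrist_force: [-3.1, 3.8, 7.5]
width: 0.0382
```

```bash
python3 -m jog '[{"travel":[0,0,0],"angular":[0,0,0],"fingers":-1},{"travel":[0,0,0],"angular":[0,0,0],"fingers":-1},{"travel":[0,0,0],"angular":[0,0,0],"fingers":-1},{"travel":[0,0,-10],"angular":[0,0,0],"fingers":-1},{"travel":[0,0,-40],"angular":[0,0,0],"fingers":-1}]'; python3 -m jog '[{"travel":[0,0,-60],"angular":[0,0,0],"fingers":-1},{"travel":[0,0,-60],"angular":[0,0,0],"fingers":-1},{"travel":[0,0,-60],"angular":[0,0,0],"fingers":-1},{"travel":[0,0,-40],"angular":[0,0,0],"fingers":-1},{"travel":[0,0,0],"angular":[0,0,0],"fingers":-1}]';python3 -m jog '[{"travel":[0,0,0],"angular":[0,0,0],"fingers":-1},{"travel":[0,0,0],"angular":[0,0,0],"fingers":-1},{"travel":[0,0,0],"angular":[0,0,0],"fingers":-1},{"travel":[0,0,0],"angular":[0,0,0],"fingers":-1},{"travel":[0,0,0],"angular":[0,0,0],"fingers":-1}]';   python3 - <<'E'
from meas import *
f=cams.grab_frame("wrist");save(f,"w25.png");np.save("w25.npy",f,allow_pickle=True)
F=(np.array([.5163,-.304]),np.array([-.9556,-.2948]),np.array([.2948,-.9556]))
c,a=meas(f,(225,100,330,300),.0695,.083); inplate(F,c,a)
c,a=meas(f,(225,100,330,300),.055,.0685); inplate(F,c,a)
C=cloud(f);o,x,y=F;d=C[...,:2]-o;px=d@x;py=d@y;Z=C[...,2]
for lo,hi in [(-.055,-.03),(-.03,-.022),(.022,.03),(.03,.055)]:
    k=(px>lo)&(px<hi)&(abs(py)<.015)&(Z<.1); print(lo,np.median(Z[k]))
k=(px>.065)&(px<.13)&(abs(py)<.02)&(Z<.1);print("stack z",np.median(Z[k]))
k=(px<-.062)&(px>-.088)&(abs(py)<.02)&(Z<.1);print("block z",np.median(Z[k]))
go((.4155,.4028,.35),.3)
E
```

```text
time_s: 45.08
tcp_pos: [0.5108, -0.3027, 0.109]
tool_rot: [-0.002, 0.989, 0.15, -0.002]
wrist_force: [-0.2, 0.1, -0.8]
width: 0.0856
time_s: 45.7
tcp_pos: [0.5149, -0.3058, 0.3377]
tool_rot: [0.004, 0.989, 0.15, 0.004]
wrist_force: [0.1, -0.5, -0.8]
width: 0.0856
time_s: 46.32
tcp_pos: [0.5128, -0.3042, 0.3308]
tool_rot: [-0.0, 0.989, 0.15, -0.0]
wrist_force: [0.6, -0.5, -0.3]
width: 0.0856
ctr [ 514.7 -304.3] size [115.8  39.8] long axis deg 16.5 z 0.0747 mean [ 517.4 -303.2] 2917
  in plate mm [ 1.6 -0.2] deg -0.7
ctr [ 439.4 -326.2] size [109.3  60.1] long axis deg 17.2 z 0.0628 mean [ 430.3 -328.6] 2930
  in plate mm [80.  -1.5] deg 0.1
-0.055 0.07492177227426111
-0.03 0.07476711401314964
0.022 0.06797376848753511
0.03 0.07483585364417128
stack z 0.06279239813930881
block z 0.06267458590540986
tcp [ 0.5129 -0.3043  0.331 ] yaw 0.3002 tilt [-2.e-04  2.e-04 -1.e+00] w 0.0853 t 46.375
travel mm [ 116.  -704.3  -18.9] wz 0.0002 j [-0.65  0.09  1.57 -0.    1.48  0.62] F [-0.6 -0.6  0.5]
```

View pics/w25.png

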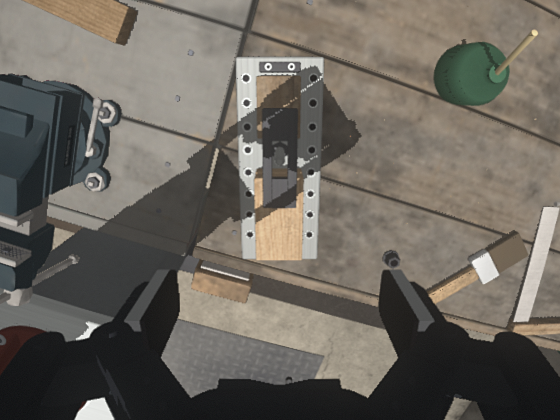

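```bash
python3 -m jog '[{"travel":[9,-60,-3],"angular":[0,0,0],"fingers":-1},{"travel":[9,-60,-3],"angular":[0,0,0],"fingers":-1},{"travel":[9,-60,-3],"angular":[0,0,0],"fingers":-1},{"travel":[10,-60,-3],"angular":[0,0,0],"fingers":-1},{"travel":[10,-60,-3],"angular":[0,0,0],"fingers":-1}]';python3 -m jog '[{"travel":[10,-60,0],"angular":[0,0,0],"fingers":-1},{"travel":[10,-60,0],"angular":[0,0,0],"fingers":-1},{"travel":[10,-60,0],"angular":[0,0,0],"fingers":-1},{"travel":[10,-60,0],"angular":[0,0,0],"fingers":-1},{"travel":[10,-60,0],"angular":[0,0,0],"fingers":-1}]';python3 -m jog '[{"travel":[10,-60,10],"angular":[0,0,0],"fingers":-1},{"travel":[9,-44,50],"angular":[0,0,0],"fingers":-1},{"travel":[0,0,50],"angular":[0,0,0],"fingers":-1},{"travel":[0,0,50],"angular":[0,0,0],"fingers":-1},{"travel":[0,0,50],"angular":[0,0,0],"fingers":-1}]';python3 -m jog '[{"travel":[0,0,40],"angular":[0,0,0],"fingers":-1},{"travel":[0,0,0],"angular":[0,0,0],"fingers":-1},{"travel":[0,0,0],"angular":[0,0,0],"fingers":-1},{"travel":[0,0,0],"angular":[0,0,0],"fingers":-1},{"travel":[0,0,0],"angular":[0,0,0],"fingers":-1}]'
python3 - <<'E'
from meas import *
f=cams.grab_frame("wrist");save(f,"w26.png")
p=proj(f,(.4155,.4027,.008)); u,v=map(int,p)
c,a=meas(f,(max(u-70,0),max(v-70,0),u+70,v+70),.005,.012)
go((.4155,.4027,.0),.3)
E
```

```text
time_s: 47.0
tcp_pos: [0.4687, -0.0021, 0.3466]
tool_rot: [0.0, 0.989, 0.149, 0.001]
wrist_force: [1.2, -0.9, -0.6]
width: 0.0852
time_s: 47.62
tcp_pos: [0.4277, 0.2996, 0.3467]
tool_rot: [-0.0, 0.989, 0.15, 0.001]
wrist_force: [0.5, -0.4, 0.0]
width: 0.0853
time_s: 48.25
tcp_pos: [0.4158, 0.3998, 0.1384]
tool_rot: [-0.0, 0.989, 0.15, 0.0]
wrist_force: [-0.2, -1.0, -0.3]
width: 0.0856
time_s: 48.88
tcp_pos: [0.4171, 0.4003, 0.1019]
tool_rot: [-0.001, 0.989, 0.15, 0.002]
wrist_force: [0.1, 0.4, 0.1]
width: 0.0854
ctr [415.7 403.3] size [38.9 38.7] long axis deg 15.4 z 0.0086 mean [416.4 403.5] 1909
tcp [0.4168 0.4001 0.1015] yaw 0.3002 tilt [ 0.0025  0.0019 -1.    ] w 0.0855 t 48.925
travel mm [ -0.8  -2.7 101.5] wz 0.0002 j [0.64 0.26 1.82 0.   1.05 1.91] F [-0.4 -0.2  0.9]
```

View pics/w26.png

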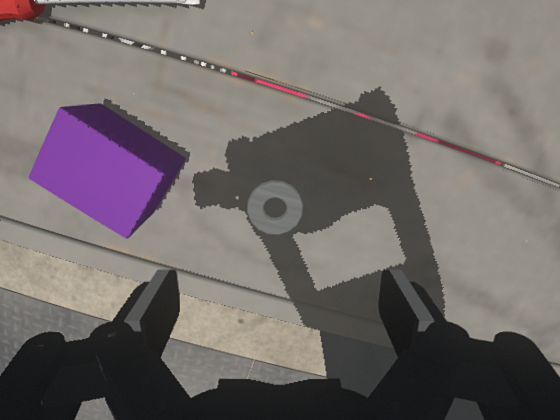

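```bash
python3 -m jog '[{"travel":[0,-3,40],"angular":[0,0,0],"fingers":-1},{"travel":[0,0,40],"angular":[0,0,0],"fingers":-1},{"travel":[0,0,10],"angular":[0,0,0],"fingers":-1},{"travel":[0,0,0],"angular":[0,0,0],"fingers":-1},{"travel":[0,0,0],"angular":[0,0,0],"fingers":-1}]'
python3 - <<'E'
from meas import *
f=cams.grab_frame("wrist");save(f,"w27.png")
c,a=meas(f,(180,180,380,400),.005,.012)
go((*c,.0),.3)
E
```

```text
time_s: 49.55
tcp_pos: [0.4165, 0.4034, 0.0117]
tool_rot: [-0.001, 0.989, 0.15, 0.002]
wrist_force: [0.1, 0.5, 0.2]
width: 0.0855
ctr [415.9 402.9] size [39.2 38.8] long axis deg 14.8 z 0.0087 mean [417.1 403.5] 4179
tcp [0.4165 0.4034 0.0118] yaw 0.3002 tilt [ 0.0031  0.0024 -1.    ] w 0.0852 t 49.6
travel mm [-0.8  0.4 11.8] wz 0.0002 j [ 0.65  0.4   1.84 -0.    0.89  1.92] F [ 0.2  0.6 -0.2]
```

View pics/w27.png

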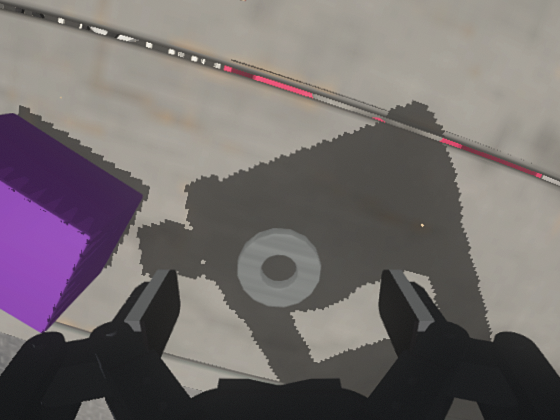

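```bash
python3 -m jog '[{"travel":[-0.8,0,8],"angular":[0,0,0],"fingers":-1},{"travel":[0,0,3],"angular":[0,0,0],"fingers":-1},{"travel":[0,0,0],"angular":[0,0,0],"fingers":-1},{"travel":[0,0,0],"angular":[0,0,0],"fingers":1},{"travel":[0,0,0],"angular":[0,0,0],"fingers":1}]'
python3 -m jog '[{"travel":[0,0,0],"angular":[0,0,0],"fingers":1},{"travel":[0,0,0],"angular":[0,0,0],"fingers":1},{"travel":[0,0,0],"angular":[0,0,0],"fingers":1},{"travel":[0,0,0],"angular":[0,0,0],"fingers":1},{"travel":[0,0,0],"angular":[0,0,0],"fingers":1}]'
python3 -m jog '[{"travel":[0,0,-30],"angular":[0,0,0],"fingers":1},{"travel":[0,0,-50],"angular":[0,0,0],"fingers":1},{"travel":[0,0,0],"angular":[0,0,0],"fingers":1},{"travel":[0,0,0],"angular":[0,0,0],"fingers":1},{"travel":[0,0,0],"angular":[0,0,0],"fingers":1}]'
python3 - <<'E'
from meas import *
f=cams.grab_frame("wrist");save(f,"w28.png")
s=status.get_obs();M=rot(s["tool_rot"]);C=cloud(f);q=(C-s["tcp_pos"])@M*1000
k=(q[...,2]>-20)&(q[...,2]<15)&(abs(q[...,1])<18)&(abs(q[...,0])<30); p=q[k]; print(len(p),p.min(0),p.max(0),np.percentile(p[:,2],[5,50]))
for xx in (-15,-8,8,15):
    kk=k&(abs(q[...,0]-xx)<2)&(abs(q[...,1])<10); print(xx,np.median(q[kk][:,2]) if kk.any() else None)
go((.5163,-.304,.35),.3)
E
```

```text
time_s: 50.22
tcp_pos: [0.4143, 0.4021, -0.0012]
tool_rot: [-0.0, 0.989, 0.15, 0.0]
wrist_force: [-0.6, 0.8, -0.2]
width: 0.0515
time_s: 50.85
tcp_pos: [0.4148, 0.4025, -0.0007]
tool_rot: [-0.0, 0.989, 0.15, 0.001]
wrist_force: [0.7, -0.3, 4.5]
width: 0.0365
time_s: 51.48
tcp_pos: [0.4125, 0.4008, 0.0763]
tool_rot: [0.001, 0.989, 0.15, -0.002]
wrist_force: [0.1, 0.2, -0.6]
width: 0.0369
5138 [-18.42437663 -17.99990029 -19.91792663] [21.3896223  17.98524342 -1.38354652] [-10.36562283  -9.25442165]
-15 -9.357952901325438
-8 -8.931111743703013
8 -9.343845815287672
15 -9.421070296549786
tcp [0.4127 0.4008 0.0764] yaw 0.3001 tilt [-0.0035 -0.0026 -1.    ] w 0.0367 t 51.525
travel mm [-110.5  704.4 -272.1] wz 0.0001 j [0.65 0.3  1.84 0.   1.02 1.92] F [-0.7 -0.2 -1.3]
```

View pics/w28.png

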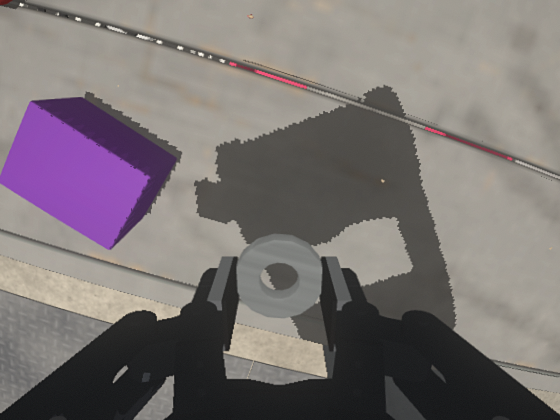

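```bash
python3 -m jog '[{"travel":[0,0,-60],"angular":[0,0,0],"fingers":1},{"travel":[0,0,-60],"angular":[0,0,0],"fingers":1},{"travel":[0,0,-60],"angular":[0,0,0],"fingers":1},{"travel":[-5,30,-60],"angular":[0,0,0],"fingers":1},{"travel":[-9,60,-32],"angular":[0,0,0],"fingers":1}]';python3 -m jog '[{"travel":[-9,60,0],"angular":[0,0,0],"fingers":1},{"travel":[-9,60,0],"angular":[0,0,0],"fingers":1},{"travel":[-9,60,0],"angular":[0,0,0],"fingers":1},{"travel":[-9,60,0],"angular":[0,0,0],"fingers":1},{"travel":[-9,60,0],"angular":[0,0,0],"fingers":1}]';python3 -m jog '[{"travel":[-9,60,0],"angular":[0,0,0],"fingers":1},{"travel":[-9,60,0],"angular":[0,0,0],"fingers":1},{"travel":[-9,60,0],"angular":[0,0,0],"fingers":1},{"travel":[-10,60,0],"angular":[0,0,0],"fingers":1},{"travel":[-10,60,0],"angular":[0,0,0],"fingers":1}]';python3 -m jog '[{"travel":[-3,14,40],"angular":[0,0,0],"fingers":1},{"travel":[0,0,50],"angular":[0,0,0],"fingers":1},{"travel":[0,0,50],"angular":[0,0,0],"fingers":1},{"travel":[0,0,0],"angular":[0,0,0],"fingers":1},{"travel":[0,0,0],"angular":[0,0,0],"fingers":1}]'
python3 - <<'E'
from meas import *
f=cams.grab_frame("wrist");save(f,"w29.png")
go((.5163-.0013,-.304,.115),.3)
E
```

```text
time_s: 52.15
tcp_pos: [0.4271, 0.3201, 0.3465]
tool_rot: [-0.001, 0.989, 0.151, 0.002]
wrist_force: [1.1, -0.7, -0.5]
width: 0.0371
time_s: 52.78
tcp_pos: [0.4716, 0.0176, 0.3423]
tool_rot: [-0.0, 0.989, 0.15, -0.001]
wrist_force: [0.9, -0.0, -0.2]
width: 0.0366
time_s: 53.4
tcp_pos: [0.5155, -0.2828, 0.3418]
tool_rot: [-0.001, 0.989, 0.149, -0.001]
wrist_force: [1.3, 0.3, 0.5]
width: 0.0368
time_s: 54.02
tcp_pos: [0.5178, -0.2957, 0.2047]
tool_rot: [0.0, 0.989, 0.15, 0.0]
wrist_force: [0.3, -1.0, 0.3]
width: 0.0367
tcp [ 0.5186 -0.2962  0.2061] yaw 0.3004 tilt [ 0.0032 -0.0024 -1.    ] w 0.0367 t 54.075
travel mm [-6.   6.1 91.1] wz 0.0004 j [-0.64  0.18  1.71 -0.    1.25  0.63] F [ 0.1 -1.1 -0.3]
```

View pics/w29.png

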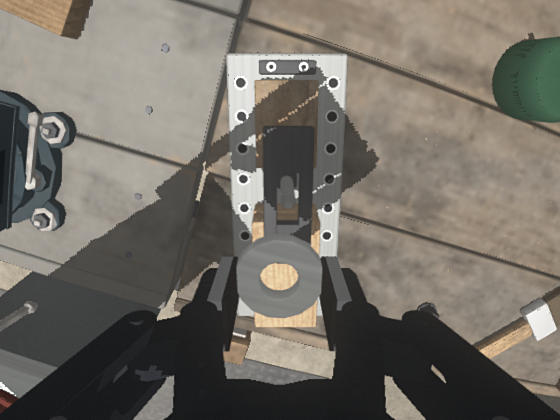

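```bash
python3 -m jog '[{"travel":[-5,6,40],"angular":[0,0,0],"fingers":1},{"travel":[0,0,40],"angular":[0,0,0],"fingers":1},{"travel":[0,0,9],"angular":[0,0,0],"fingers":1},{"travel":[0,0,0],"angular":[0,0,0],"fingers":1},{"travel":[0,0,0],"angular":[0,0,0],"fingers":1}]'; python3 -m jog '[{"travel":[0,0,0],"angular":[0,0,0],"fingers":1},{"travel":[0,0,0],"angular":[0,0,0],"fingers":1},{"travel":[0,0,0],"angular":[0,0,0],"fingers":1},{"travel":[0,0,0],"angular":[0,0,0],"fingers":1},{"travel":[0,0,0],"angular":[0,0,0],"fingers":1}]'
cat > ws.py <<'E'
from meas import *
f=cams.grab_frame("wrist");save(f,"w30.png",(200,120,360,360),2.5)
s=status.get_obs();M=rot(s["tool_rot"]);C=cloud(f);q=(C-s["tcp_pos"])@M*1000;Z=C[...,2]
k=(q[...,2]>-14)&(q[...,2]<-4)&(abs(q[...,1])<17.5)&(abs(q[...,0])<30); p=q[k]; 
m=k.astype(np.uint8); c,r=cv2.minEnclosingCircle(p[:,:2].astype(np.float32)); print("washer top ext",p.min(0),p.max(0),c,r)
# hole: fit inner contour
m=((q[...,2]>-14)&(q[...,2]<-5)&(abs(q[...,1])<22)&(abs(q[...,0])<30)).astype(np.uint8)
cs,h=cv2.findContours(m,cv2.RETR_CCOMP,cv2.CHAIN_APPROX_NONE)
for i,cc in enumerate(cs):
    if h[0][i][3]>=0 and cv2.contourArea(cc)>80:
        e=np.array([q[y,x,:2] for x,y in cc[:,0]]); print("hole n",len(e),e.min(0),e.max(0),"ctr",(e.min(0)+e.max(0))/2)
P=proj(f,(.5163,-.304,.094)); print("stud px pred",P)
k=(Z>.085)&(Z<.099)&(abs(q[...,0])<25)&(abs(q[...,1])<14)
if k.any(): print("stud pts",k.sum(),q[k].min(0),q[k].max(0))
cs=(Z>.018)&(Z<.03)&(q[...,0]>80); 
print("stop",np.percentile(q[cs],[.5,99.5],axis=0))
k=(Z>.0695)&(Z<.08)&(q[...,0]>30)&(q[...,0]<65);print("strap front",np.percentile(q[k],[.5,99.5],axis=0))
go((.5163,-.304,.077),.3)
E
python3 ws.py
```

```text
time_s: 54.7
tcp_pos: [0.516, -0.3037, 0.1176]
tool_rot: [0.002, 0.989, 0.15, 0.002]
wrist_force: [-0.5, 0.1, -0.2]
width: 0.0364
time_s: 55.32
tcp_pos: [0.5141, -0.3024, 0.1144]
tool_rot: [-0.0, 0.989, 0.15, -0.0]
wrist_force: [0.8, -0.3, -1.7]
width: 0.0367
washer top ext [-18.28455581 -17.49200328 -11.18368193] [21.33966067 17.46702424 -4.00026262] (1.5530550479888916, 0.24616584181785583) 19.929922103881836
hole n 108 [-7.97363717 -8.46539791] [10.79399646  8.57689431] ctr [1.41017965 0.0557482 ]
stud px pred [282.68694083 249.89986889]
stud pts 6 [ 6.74545465  0.28545967 27.49961581] [ 8.02073111  5.05048784 29.24690132]
stop [[ 98.5290151  -22.67231968  87.26597222]
 [110.2424886   26.76755497  94.5019419 ]]
strap front [[ 30.12502642 -17.70441386  38.13576789]
 [ 57.89461536  21.62165504  44.42730791]]
tcp [ 0.5141 -0.3024  0.1145] yaw 0.3002 tilt [-2.e-04  1.e-04 -1.e+00] w 0.0365 t 55.375
travel mm [ 1.6  2.2 37.5] wz 0.0002 j [-0.65  0.28  1.77 -0.    1.09  0.62] F [ 0.4 -0.4 -1. ]
```

View pics/w30.png

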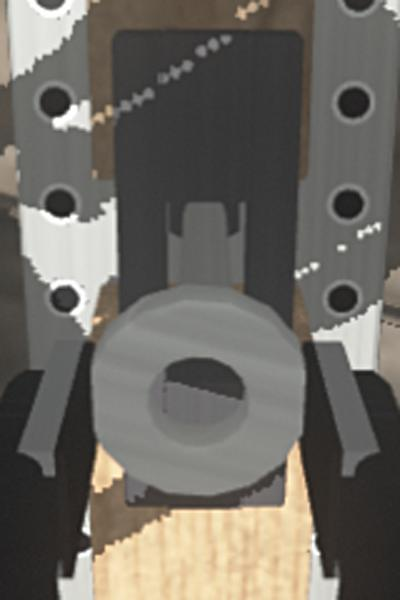

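```bash
python3 -m jog '[{"travel":[0,2,0],"angular":[0,0,0],"fingers":1},{"travel":[0,0,10],"angular":[0,0,0],"fingers":1},{"travel":[0,0,3],"angular":[0,0,0],"fingers":1},{"travel":[0,0,0],"angular":[0,0,0],"fingers":1},{"travel":[0,0,0],"angular":[0,0,0],"fingers":1}]'; python3 ws.py
```

```text
time_s: 56.0
tcp_pos: [0.5148, -0.3044, 0.1015]
tool_rot: [-0.0, 0.989, 0.15, 0.0]
wrist_force: [0.9, 0.2, -0.2]
width: 0.0368
washer top ext [-18.43486736 -17.48792771 -11.10393598] [21.52301374 17.47691384 -4.00929999] (1.4691990613937378, 0.07807796448469162) 20.165287017822266
hole n 104 [-7.57266521 -8.61784922] [10.42527292  8.4702273 ] ctr [ 1.42630386 -0.07381096]
stud px pred [278.56504575 261.88260931]
stud pts 49 [-1.15702082 -3.17623615  5.76404117] [1.53834634 2.58500764 9.43255006]
stop [[ 98.38708921 -24.95946781  74.51008265]
 [110.18902927  24.42552449  79.6876342 ]]
strap front [[ 30.17578514 -19.87275399  25.40450626]
 [ 58.02200121  19.42896291  29.74537183]]
tcp [ 0.5149 -0.3045  0.1017] yaw 0.3002 tilt [ 3.e-04 -2.e-04 -1.e+00] w 0.0367 t 56.05
travel mm [ 1.5 -0.  24.7] wz 0.0002 j [-0.65  0.3   1.77  0.    1.07  0.62] F [ 0.4 -0.   0.1]
```

View pics/w30.png

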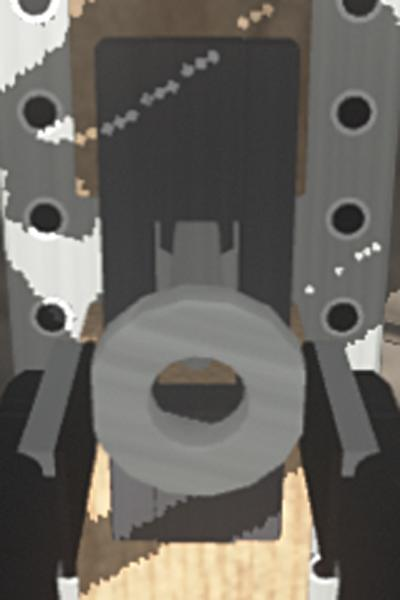

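```bash
python3 -m jog '[{"travel":[0,0,6],"angular":[0,0,0],"fingers":1},{"travel":[0,0,6],"angular":[0,0,0],"fingers":1},{"travel":[0,0,0],"angular":[0,0,0],"fingers":1},{"travel":[0,0,0],"angular":[0,0,0],"fingers":1},{"travel":[0,0,0],"angular":[0,0,0],"fingers":1}]'; python3 ws.py
```

```text
time_s: 56.68
tcp_pos: [0.5149, -0.3045, 0.0898]
tool_rot: [0.0, 0.989, 0.15, 0.0]
wrist_force: [-0.2, 0.4, 0.2]
width: 0.0363
washer top ext [-18.49305394 -17.49265572 -11.44365705] [21.48039825 17.49904309 -4.00001305] (1.541611909866333, 0.1719169318675995) 20.037216186523438
hole n 103 [-7.62089704 -8.44522241] [10.768758    8.59178739] ctr [1.57393048 0.07328249]
stud px pred [278.22715802 274.37788249]
stud pts 2252 [-18.49305394 -13.99322261  -9.20759489] [21.48039825 13.91626669  4.30267763]
stop [[ 98.45735838 -25.0783588   62.49991999]
 [110.26049376  23.98321365  71.55620437]]
strap front [[ 30.16298886 -19.83175344  13.44795762]
 [ 58.17086627  19.45163989  19.39720492]]
tcp [ 0.5149 -0.3045  0.0898] yaw 0.3002 tilt [ 3.e-04 -3.e-04 -1.e+00] w 0.0371 t 56.725
travel mm [ 1.5 -0.1 12.8] wz 0.0002 j [-0.65  0.32  1.78  0.    1.05  0.62] F [-0.2  0.1  0. ]
```

View pics/w30.png

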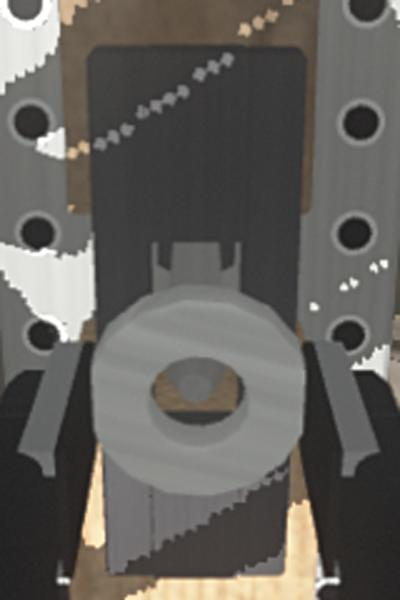

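The stud tip is inside the washer hole, centred. Lower to about z = 0.077 and check force.

```bash
python3 -m jog '[{"travel":[0,0,6],"angular":[0,0,0],"fingers":1},{"travel":[0,0,6],"angular":[0,0,0],"fingers":1},{"travel":[0,0,0],"angular":[0,0,0],"fingers":1},{"travel":[0,0,0],"angular":[0,0,0],"fingers":1},{"travel":[0,0,0],"angular":[0,0,0],"fingers":1}]'; python3 ws.py | tail -2
```

```text
time_s: 57.35
tcp_pos: [0.5149, -0.3045, 0.0777]
tool_rot: [0.0, 0.989, 0.15, 0.0]
wrist_force: [-0.3, 0.7, 0.1]
width: 0.0369
tcp [ 0.5149 -0.3045  0.0778] yaw 0.3002 tilt [ 4.e-04 -2.e-04 -1.e+00] w 0.0369 t 57.4
travel mm [ 1.4 -0.1  0.8] wz 0.0002 j [-0.65  0.33  1.78  0.    1.03  0.62] F [-0.5 -0.3 -0. ]
```

View pics/w30.png

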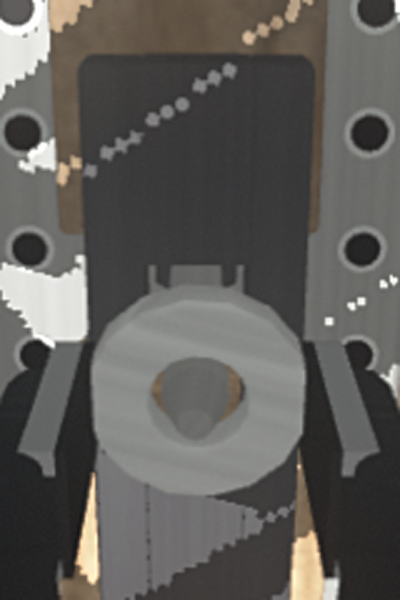

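```bash
python3 -m jog '[{"travel":[0,0,2],"angular":[0,0,0],"fingers":1},{"travel":[0,0,0],"angular":[0,0,0],"fingers":1},{"travel":[0,0,0],"angular":[0,0,0],"fingers":-1},{"travel":[0,0,0],"angular":[0,0,0],"fingers":-1},{"travel":[0,0,0],"angular":[0,0,0],"fingers":-1}]'; python3 -m jog '[{"travel":[0,0,-10],"angular":[0,0,0],"fingers":-1},{"travel":[0,0,-50],"angular":[0,0,0],"fingers":-1},{"travel":[0,0,-50],"angular":[0,0,0],"fingers":-1},{"travel":[0,0,-50],"angular":[0,0,0],"fingers":-1},{"travel":[0,0,-50],"angular":[0,0,0],"fingers":-1}]'; python3 -m jog '[{"travel":[0,0,0],"angular":[0,0,0],"fingers":-1},{"travel":[0,0,0],"angular":[0,0,0],"fingers":-1},{"travel":[0,0,0],"angular":[0,0,0],"fingers":-1},{"travel":[0,0,0],"angular":[0,0,0],"fingers":-1},{"travel":[0,0,0],"angular":[0,0,0],"fingers":-1}]'
python3 - <<'E'
from meas import *
f=cams.grab_frame("wrist");save(f,"w31.png",(180,30,380,300),2)
F=(np.array([.5163,-.304]),np.array([-.9556,-.2948]),np.array([.2948,-.9556]))
C=cloud(f);o,x,y=F;d=C[...,:2]-o;px=d@x;py=d@y;Z=C[...,2]
c,a=meas(f,(225,50,330,300),.078,.088); inplate(F,c)
k=(np.hypot(px,py)<.0185)&(np.hypot(px,py)>.011)&(Z<.1)&(Z>.05);A=np.c_[px[k],py[k],np.ones(k.sum())];s=np.linalg.lstsq(A,Z[k],rcond=None)[0];print("washer plane",s,np.percentile(Z[k],[5,50,95]))
c,a=meas(f,(225,50,330,300),.0695,.078); inplate(F,c,a)
for lo,hi in [(-.055,-.03),(.03,.055)]:
    k=(px>lo)&(px<hi)&(abs(py)<.015)&(Z<.1); print(lo,np.median(Z[k]))
for nm,k in [("stack",(px>.058)&(Z>.058)&(Z<.068)&(px<.15)&(abs(py)<.045)),("block",(px<-.03)&(Z>.058)&(Z<.068)&(px>-.11)&(abs(py)<.04))]:
    print(nm,np.percentile(px[k],[.5,99.5])*1000,np.percentile(py[k],[.5,99.5])*1000)
go((.5163,-.304,.3),.3)
f=cams.grab_frame("scene");save(f,"sc2.png",(270,210,470,360),4)
E
```

```text
time_s: 58.02
tcp_pos: [0.5149, -0.3045, 0.0757]
tool_rot: [0.0, 0.989, 0.15, 0.0]
wrist_force: [-0.0, 0.1, 0.9]
width: 0.0852
time_s: 58.65
tcp_pos: [0.5147, -0.3043, 0.2882]
tool_rot: [0.0, 0.989, 0.15, 0.0]
wrist_force: [0.8, -0.4, 0.8]
width: 0.0856
time_s: 59.28
tcp_pos: [0.5144, -0.3041, 0.2844]
tool_rot: [-0.001, 0.989, 0.15, -0.001]
wrist_force: [0.9, 1.0, 0.7]
width: 0.0854
ctr [ 515.7 -303.8] size [39.3 38.2] long axis deg 16.7 z 0.0825 mean [ 516.5 -303.6] 994
  in plate mm [ 0.6 -0.3] 
washer plane [0.00152172 0.00066113 0.08269713] [0.0815008  0.08268762 0.08402174]
ctr [ 547.4 -293.7] size [47.4 40.2] long axis deg 18.3 z 0.0747 mean [ 550.9 -293. ] 1652
  in plate mm [-32.8  -0.6] deg 1.2
-0.055 0.07480393373468658
0.03 0.07483431373095031
stack [ 58.74852494 135.46951634] [-31.04466153  28.23871471]
block [-91.30857627 -31.36868249] [-25.98727606  23.0744574 ]
tcp [ 0.5145 -0.3042  0.2847] yaw 0.3002 tilt [-1.2e-03  8.0e-04 -1.0e+00] w 0.0853 t 59.325
travel mm [  1.8   0.3 -15.3] wz 0.0002 j [-0.65  0.12  1.62 -0.    1.4   0.62] F [ 0.3 -1.1  0.1]
```

View pics/w31.png

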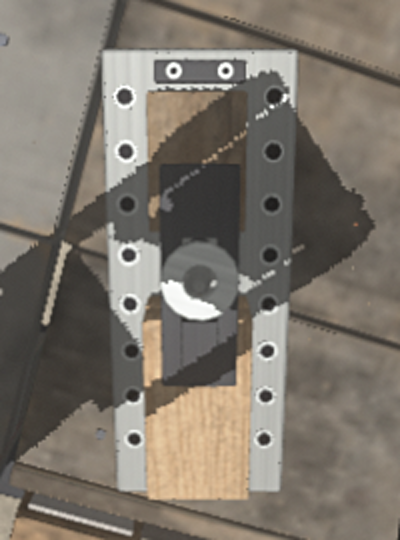

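View pics/sc2.png

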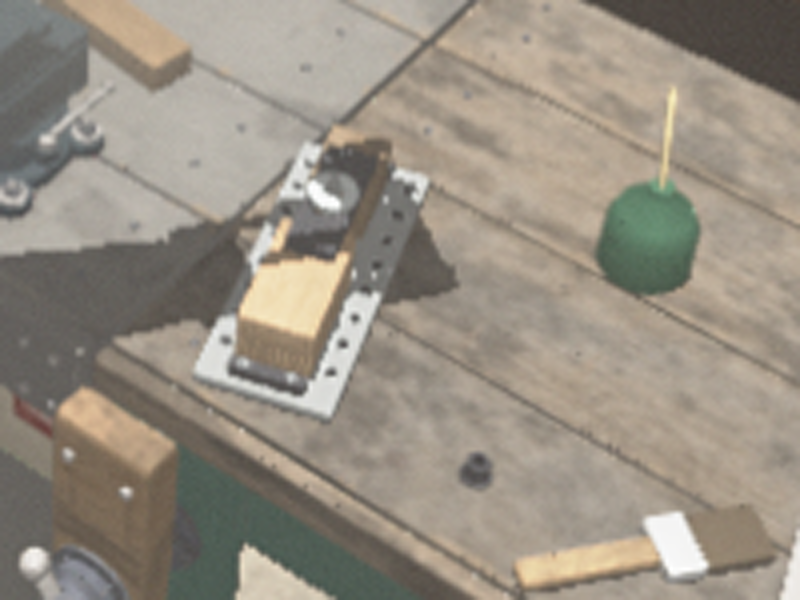

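The wrist view shows the washer over the stud at crop (198,280), flat on the strap. The scene view shows the two offcuts stacked squarely up to the wide stop, and the nut where it was. Handing in.

```bash
python3 -c "
from rig import sign_off; print(sign_off())"
```

```text
the job is handed in; nothing more can be done
None
```

The clamp is set up and handed in at about 59 s of the 141 s allowed. The block is at the narrow stop, the two pine offcuts are stacked at the wide stop, the strap bridges both over the stud, and the washer is on top.

My last checks, from the wrist camera in the plate's frame:

| Part | Position | Other readings |
|---|---|---|
| Block | x ≈ -56 mm, y ≈ -1.5 mm | square within 0.3° |
| Upper pine offcut | x ≈ 80 mm, y ≈ -1.5 mm | square within about 0.1° |
| Lower pine offcut (measured before it was covered) | x ≈ 79 mm, y ≈ -1.7 mm | square within about 0.1° |
| Strap (measured before the washer went on) | x ≈ 1.6 mm, y ≈ -0.2 mm | about 0.7° off square; both ends at 74.8 mm, so level |
| Washer | 0.6 mm and -0.3 mm off the stud | flat, top at 82.6 mm |

- **Stacking heights:** the block and pine stack tops both read about 62.7 mm. All my heights read about 0.7 mm high, a bias also seen on the bare bench.
- **Strap reading that disagreed:** after the washer went on, the strap fit saw only the part left visible (47 mm long). It gave +1.2° instead of -0.7°. I took the earlier full-length reading as the good one.
- **Not directly checked:** the lower offcut was hidden once stacked, and the strap's contact forces cannot be measured. I did not re-measure the jar, oak offcut or nut at the end. The arm touched none of them; the nut and oak look in place in the last pictures, which do not show the jar.

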